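# Put two hand tools away in the foam tray and lock it

### The job

Put the red-handled pliers and the red-handled screwdriver away in the foam tool tray: press each one fully home, the right way round, in the recess cut to its shape. Then slide the tray's retaining bar over the tools' handles until it is fully home against its stop. Leave the other things on the bench where they are.

Things in the scene. Friction and masses are not known exactly. Their poses are not given: they have to be found in the camera images.
- tool_tray: Fixed tray, 160 x 281 mm (x, y), black foam on an aluminium plate, with two yellow-floored recesses; yaw varies; origin on its underside, 11 mm from its middle towards +y, z up. Tools lie along its y axis, working ends to -y, handles to +y. Foam top 27 mm above the bench. A finger channel (y = -16 to +20 mm, floor 3 mm above the bench) runs right across it: a gripper holding a tool can go down and open there.
- pliers: Red-handled pliers lying flat and closed, 56 x 202 x 15 mm, 0.21 kg; origin at the middle of the underside, z up, y from the jaws (-y) to the grips (+y). Grips 56 mm wide overall from y = 40 to 65 mm, each about 15 mm wide with a gap between; narrowing towards the jaws (48 mm at y = 15 mm); jaws at most 26 mm wide.
- pliers_grip (a point): Point on the pliers' centre line where they are best gripped across (56 mm wide there, sides parallel), 42 mm from the origin towards the grips, half-way up (7 mm above the underside); axes as pliers.
- pliers_jaw (a point): Point at the tip of the pliers' jaws, 100 mm from the origin, half-way up (7 mm above the underside); axes as pliers.
- driver_grip (a point): Point on the axis of the screwdriver with the red handle (199 mm long, 0.07 kg), 30 mm from its middle. The handle is 26 mm thick and runs from 15 mm before this point to 70 mm behind it; round blade 6 mm thick. Axis 12 mm above the bench when lying. The y axis points from the blade tip to the handle end.
- driver_tip (a point): Point on the axis of the red screwdriver at its blade tip, 130 mm from driver_grip; axes as driver_grip.
- seat_pliers_grip (a point): Where pliers_grip lies when the pliers are fully home (19 mm above the bench, over the finger channel); axes as tool_tray. Recess: floor 12 mm above the bench, narrow at the jaws, 60 mm wide at the grips, foam island between the grips; 2 to 3 mm clearance all round. The pliers' top is then 27 mm above the bench.
- seat_pliers_jaw (a point): Where pliers_jaw lies when the pliers are fully home; axes as tool_tray.
- seat_driver_grip (a point): Where driver_grip lies when the red screwdriver is fully home (17 mm above the bench, over the finger channel); axes as tool_tray. Recess: floor 5 mm above the bench, a 12 mm slot for the blade, 30 mm wide for the handle; 2 to 3 mm clearance all round. The handle's top is then 29 mm above the bench.
- seat_driver_tip (a point): Where driver_tip lies when the red screwdriver is fully home; axes as tool_tray.
- ribs (a point): Point between the recesses, level with the sprung ribs (tray x = 10, y = 27 mm; on the foam top, 27 mm above the bench). Each recess has two grey ribs there, one on each side of the handle, that stop the tool from dropping in by its own weight: it must be pressed straight down past them with about 5 to 10 N and then stays down. Axes as tool_tray.
- bar (a joint): Slide of the retaining bar (steel, 150 x 36 mm, lying across the tray): 0 = open, at the tray's +y end; grows as it slides to -y over the tools' handles; 0.053 m = fully home at its stop. Stays where it is left; about 1.5 N moves it. Its underside is 35 mm above the bench and passes over fully seated tools; a tool that stands up blocks it.
- bar_grip (a point): Top of the blue grip in the middle of the retaining bar, 63 mm above the bench: an upright fin 44 mm long (tray x), 14 mm thick (tray y), 24 mm high below this point; axes as tool_tray.
- blue_driver: Bystander: screwdriver with a blue handle, 164 mm long; origin at the middle of its underside.
- marker: Bystander: marker pen, 135 mm long, 17 mm thick; origin at the middle of its underside.

How it is judged:
By the outcome, as a careful person would: the job done as asked, in the order asked, and still so for the second after the job is handed in, with the robot touching nothing.
It also fails if it takes over 72 s, if anything falls off the work surface, if the arm or the gripper's body presses on something with over 40 N, if the wrist force passes 120 N, or if a joint passes its speed limit or range.

### The arm

A 6-joint arm with a two-finger parallel gripper is mounted at the origin on a cart in front of the work surface, level with it; the furniture and walls round the work are solid. World frame = base frame: x ahead of the robot, y to its left, z up, the work surface at z = 0. Lengths are in m, angles in rad, forces in N, time in s.
With the tool pointing down it reaches from about 0.225 to 0.875 m from the base axis. Payload 3.4 kg.
Tool frame: the origin (TCP) lies on the centre line of the jaws, within the pads' length; the fingertips stand 8 mm ahead of it and the grasp point (between the pads) lies 11 mm behind it; z points along the fingers, y is the direction in which the jaws open and shut (so a half turn about z gives the same grasp; the last joint's range is limited). The gripper opens to 85 mm and grips with 20 to 120 N. Pads are 22 mm wide; open, the fingers measure 114 mm over their backs; the gripper's body (76 mm by 85 mm) begins 54 mm behind the grasp point. The pads swing forward as they close: fully open they stand 13 mm farther back than shut.
Start: joints at [-1.252, 0.276, 1.505, -0, 1.361, -0.121], TCP at [0.245, -0.52, 0.239] pointing down, gripper open.
Joint ranges: [-2.89, 2.89], [-0.75, 2.08], [0.22, 2.7], [-1.18, 4.32], [0.11, 2.71], [-2.7, 2.7]. Speed limits (rad/s): [2.57, 2.57, 3.14, 3.14, 3.14, 3.14].

### API

Orientations are given as [roll, pitch, yaw] about the fixed x, y, z axes, in that order (R = Rz(yaw) Ry(pitch) Rx(roll)).
In Python, from bench import robot, eyes gives the robot as it stands.
- The arm moves only by the shell command python3 -m pendant 'ROWS' [OPENING] [FORCE]. ROWS is JSON, a list of rows, each a list of 6 numbers: the shift along the world's x, y, z in mm, then the turn, a rotation vector about the world's x, y, z in rad. A call has 1 to 5 rows; each row shifts and turns the commanded pose from where the row before left it; what a row does not reach is not made up. A row lasts 1/8 s, in which the tool goes at most 62.5 mm and 10.7 degrees, less where a joint would pass 70% of its speed; a pose out of reach is approached as far as the arm can. A call with a gripper value outside its range is refused whole. OPENING is the closure, from 0 (fully open) to 1 (shut), set as the call begins (- or left out, the last holds). The fingers move at their own pace and stop on an object; FORCE is the grip in N (left out, the last holds). Time passes only in rows, so rows that do not move let the fingers close. It gives the time, the measured TCP pose, the force and the opening at its end, in the units of the state.
- robot.observe(): the state, without advancing time (a new reading comes with each control period).
- eyes.get_image(name): name is "scene" or "top" or "wrist"; returns the picture (420x560x3 uint8, red, green, blue); there is no depth.
- eyes.camera_params(name): a dict with "fx", "fy", "cx", "cy" (pixels), "R" (3x3) and "t" (3): a world point X has camera coordinates R X + t. Camera axes: x right, y down, z forward; pixel columns grow to the right and rows downward; lengths in m; the calibration is good to about 2 mm. A picture is of the moment at which its call begins: read the wrist's pose just before it. camera_params takes no time and is no camera call; for the wrist camera it gives the pose at the moment of the call.
- robot.finish_job(): hands the job in, once; it reports no verdict.
Trained networks look in the newest picture that a camera, given by its name, has taken for a name from the list of things; names that differ only in an ending like _2 or _b are one class to them, and where a whole thing is asked for, a point or a joint stands for the part that bears it (a point fixed in the world has none). Each returns a list of dicts, best first, with "p" (0 to 1); they miss things now and then, are a little off and sometimes report something else, mostly with a low value. They report only what shows in the picture. A call takes as long as a camera call.
- eyes.spot_in(camera, name): "box" ([left, top, right, bottom] in pixels, round what is visible of it).
The state is a dict: "clock": time; "joint_pos": joint angles; "qvel": joint speeds; "joint_efforts": joint torques, N m; "ee_pos": TCP position; "ee_rot": TCP orientation; "force": force on the tool from outside, world axes, zero at the start; "moment": the same for the moment, N m; "width": finger opening in m.
Only numpy, scipy, OpenCV 4.12 (cv2) and the standard library are available. Lean on these libraries where they do the work, as an engineer would, in place of code of your own. Each camera call takes 0.05 s, during which the arm holds its last target.

## Working session

There is one attempt and no reset: what is moved stays moved. The work goes in short steps, Python scripts to look and compute and a shell command to move; the robot and the scene stay as the last step left them, time stands still between calls to the robot, and variables do not carry over. Pictures are saved under pics/ and viewed, and the job is handed in when it is done.

```bash
mkdir -p pics; ls
python3 - <<'E'
from bench import robot, eyes
import cv2
s=robot.observe(); print(s)
for n in ("scene","top","wrist"):
    im=eyes.get_image(n); cv2.imwrite(f"pics/{n}0.png",im[:,:,::-1])
    p=eyes.camera_params(n); print(n,p)
    if n!="wrist":
      for o in ["tool_tray","pliers","driver_grip","bar","bar_grip","blue_driver","marker","pliers_jaw","driver_tip"]:
        print(o,[(([round(v) for v in d["box"]]),round(d["p"],2)) for d in eyes.spot_in(n,o)][:2])
E
```

```text
pics
{'clock': 0.0, 'joint_pos': array([-1.25199118e+00,  2.76597327e-01,  1.50615866e+00, -1.53686465e-05,
        1.36071350e+00, -1.20961291e-01]), 'qvel': array([ 1.44961990e-03, -4.56625581e-04, -2.95090947e-04,  7.43140463e-05,
       -6.58626801e-04,  7.88460268e-04]), 'joint_efforts': array([-1.86589328e-03, -4.16780376e+01, -2.45808667e+01, -4.64347722e-04,
        1.09971355e-02, -1.24210121e-05]), 'ee_pos': array([ 0.24463605, -0.5197755 ,  0.23842821]), 'ee_rot': array([-3.13972772e+00, -2.11555762e-04,  4.39769459e-01]), 'force': array([-0.09512031, -1.01449158,  0.39197627]), 'moment': array([-0.02516709,  0.05391013, -0.00050178]), 'width': 0.08550738826248246}
scene {'fx': 543.8651431865208, 'fy': 543.8651431865208, 'cx': 281.2812971262379, 'cy': 208.20700222627667, 'R': array([[-0.54777165, -0.83660111,  0.00669332],
       [-0.58927879,  0.3801315 , -0.71291693],
       [ 0.59388275, -0.39445992, -0.70121655]]), 't': array([0.36369797, 0.34813627, 1.55147126])}
tool_tray [([200, 210, 277, 285], 0.8), ([224, 252, 274, 280], 0.46)]
pliers [([178, 247, 201, 296], 0.97)
[... 690 characters left out ...]
3)]
pliers [([161, 189, 183, 244], 0.86)]
driver_grip [([392, 233, 404, 261], 0.65)]
bar [([193, 240, 236, 254], 0.83)]
bar_grip [([192, 239, 237, 255], 0.63)]
blue_driver [([200, 153, 247, 167], 0.72)]
marker [([120, 219, 136, 254], 0.5), ([194, 175, 251, 255], 0.47)]
pliers_jaw [([160, 188, 184, 244], 0.84)]
driver_tip [([392, 225, 407, 260], 0.72)]
wrist {'fx': 364.7598353753243, 'fy': 364.7598353753243, 'cx': 277.0002554780747, 'cy': 207.2369360667646, 'R': array([[ 4.26346630e-01, -9.04559758e-01, -4.41684744e-04],
       [-8.65101515e-01, -4.07891301e-01,  2.91931593e-01],
       [-2.64249731e-01, -1.24081949e-01, -9.56439099e-01]]), 't': array([-0.57434183, -0.03868761,  0.37961489])}
```

View pics/top0.png

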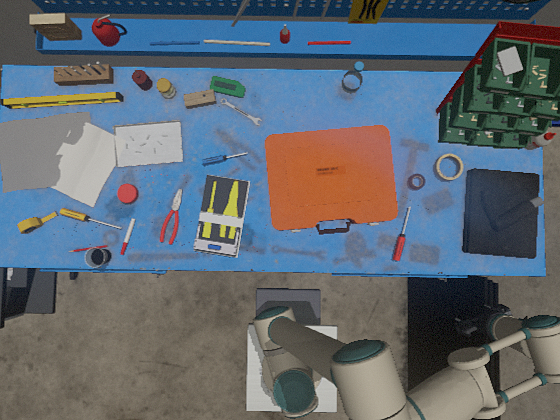

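View pics/scene0.png

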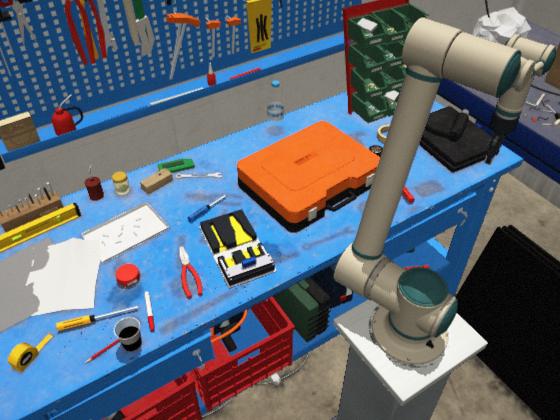

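View pics/wrist0.png

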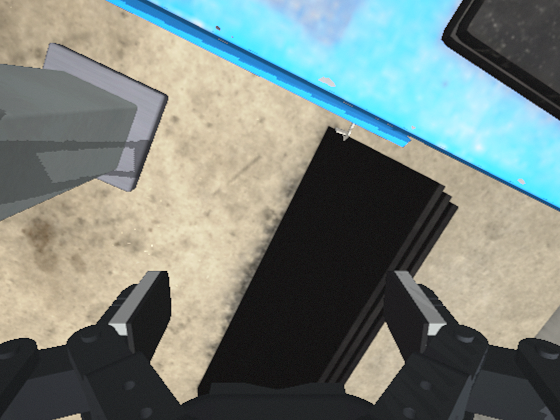

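The top view shows the tray at about (221,215) with its bar at the near (bottom) end. The pliers are at (172,216) with the jaws up, and the red driver runs from its tip at (407,208) to its handle end at (399,260). I'll convert these to world positions next.

```bash
cat > h.py <<'E'
import numpy as np, cv2
from bench import robot, eyes
def unproj(p,uv,z):
    R=np.array(p["R"]);t=np.array(p["t"]);c=-R.T@t
    d=R.T@np.array([(uv[0]-p["cx"])/p["fx"],(uv[1]-p["cy"])/p["fy"],1.])
    return c+d*(z-c[2])/d[2]
def proj(p,X):
    q=np.array(p["R"])@np.array(X)+np.array(p["t"])
    return np.array([p["fx"]*q[0]/q[2]+p["cx"],p["fy"]*q[1]/q[2]+p["cy"]])
def snap(n,f=None):
    p=eyes.camera_params(n); im=eyes.get_image(n)
    if f: cv2.imwrite(f"pics/{f}.png",im[:,:,::-1])
    return p,im
E
python3 - <<'E'
from h import *
np.set_printoptions(precision=3,suppress=True)
p=eyes.camera_params("top")
for n,uv,z in [("dtip",(407,208),.012),("dend",(399,260),.012),("pjaw",(180,189),.007),("pl",(163,243),.007),("pr",(177,242),.007),("tray tl",(206,177),.027),("tr",(249,178),.027),("br",(237,256),.027),("bl",(195,252),.027),("case near",(335,229),.05),("case top-right",(396,215),.05)]:
    print(n,unproj(p,uv,z))
im=cv2.imread("pics/top0.png")
cv2.imwrite("pics/top0c.png",cv2.resize(im[140:280,100:280],None,fx=4,fy=4,interpolation=cv2.INTER_CUBIC))
cv2.imwrite("pics/top0d.png",cv2.resize(im[190:270,360:450],None,fx=6,fy=6,interpolation=cv2.INTER_CUBIC))
E
```

```text
dtip [ 0.574 -0.407  0.012]
dend [ 0.388 -0.378  0.012]
pjaw [0.629 0.412 0.007]
pl [0.434 0.467 0.007]
pr [0.438 0.417 0.007]
tray tl [0.672 0.315 0.027]
tr [0.671 0.162 0.027]
br [0.393 0.198 0.027]
bl [0.405 0.347 0.027]
case near [ 0.494 -0.144  0.05 ]
case top-right [ 0.546 -0.357  0.05 ]
```

View pics/top0c.png

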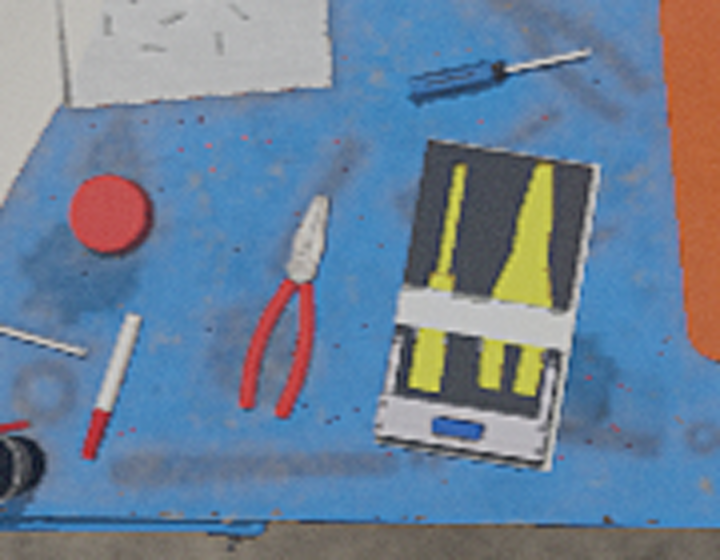

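View pics/top0d.png

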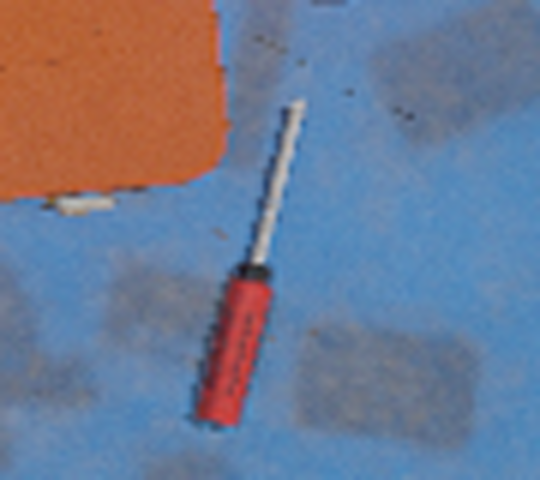

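The close-ups show the driver slot on the tray's left (world +y) side and the pliers recess on its right. Both loose tools already point roughly the right way, with their working ends away from the robot. The driver is nearest, so I'll go over it for a wrist-camera look.

```bash
python3 -m pendant '[[41,27,-10,0,0,-0.119],[41,27,-10,0,0,-0.119],[41,27,-10,0,0,-0.119],[41,27,-10,0,0,-0.119],[41,27,-10,0,0,-0.119]]' 0
python3 - <<'E'
from h import *
p,im=snap("wrist","w1"); print(robot.observe()["ee_pos"],robot.observe()["ee_rot"])
print(eyes.spot_in("wrist","driver_grip"),eyes.spot_in("wrist","driver_tip"))
E
```

```text
clock: 1.68
ee_pos: [0.4511, -0.3845, 0.1891]
ee_rot: [3.141, -0.0, -0.159]
force: [-0.3, -0.3, 0.7]
width: 0.0856
[ 0.45573118 -0.38000193  0.18767748] [-3.13586355 -0.00335715 -0.15924667]
[{'box': [252.6, 19.1, 290.3, 262.5], 'p': 0.81}] [{'box': [256.2, 18.7, 294.3, 259.2], 'p': 0.79}]
```

View pics/w1.png

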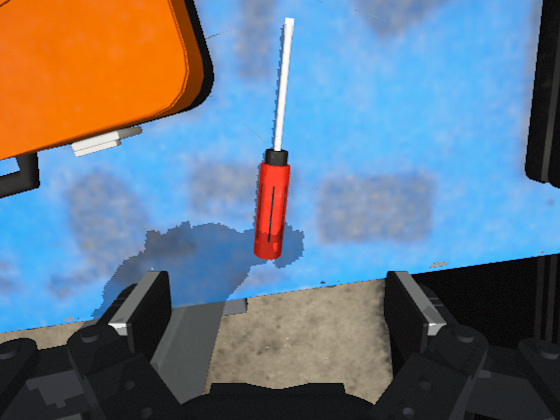

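Run:
```python
from h import *
np.set_printoptions(precision=4,suppress=True)
p=eyes.camera_params("wrist")
t=unproj(p,(290,18),.012); e=unproj(p,(267.5,257),.012); b=unproj(p,(275.5,155),.012)
print(t,e,b); d=(t-e)/np.linalg.norm(t-e); print(np.linalg.norm(t-e),"yaw y axis",np.arctan2(-d[1],-d[0])-np.pi/2)
g=t-d*.130; print("grip",g, "from end",e+d*.069)
print("case corner",unproj(p,(190,120),.05),unproj(p,(210,80),.0))
s=robot.observe();print(s["ee_pos"],s["ee_rot"],(g-s["ee_pos"])*1000)
```

```text
[ 0.5794 -0.4125  0.012 ] [ 0.3836 -0.3638  0.012 ] [ 0.4766 -0.3855  0.012 ]
0.20179488635422077 yaw y axis 1.3268780334640855
grip [ 0.4533 -0.3811  0.012 ] from end [ 0.4506 -0.3805  0.012 ]
case corner [ 0.5171 -0.3287  0.05  ] [ 0.5452 -0.3404  0.    ]
[ 0.4513 -0.3836  0.1886] [-3.1406  0.0009 -0.151 ] [   2.0073    2.4338 -176.5636]
```

```bash
python3 -m pendant '[[0,1.5,-40,0,0,-0.045],[0,1.5,-50,0,0,-0.045],[0,0,-40,0,0,0],[0,0,-10,0,0,0],[0,0,0,0,0,0]]' 0
python3 - <<'E'
from h import *
np.set_printoptions(precision=4,suppress=True)
p,im=snap("wrist","w2"); s=robot.observe();print(s["ee_pos"],s["ee_rot"],s["force"])
E
```

```text
clock: 2.45
ee_pos: [0.4496, -0.3832, 0.0497]
ee_rot: [3.141, -0.0, -0.246]
force: [0.5, -0.3, 0.3]
width: 0.0856
[ 0.4502 -0.3836  0.0506] [ 3.14   -0.0019 -0.2456] [-0.0624  0.2386 -0.6703]
```

View pics/w2.png

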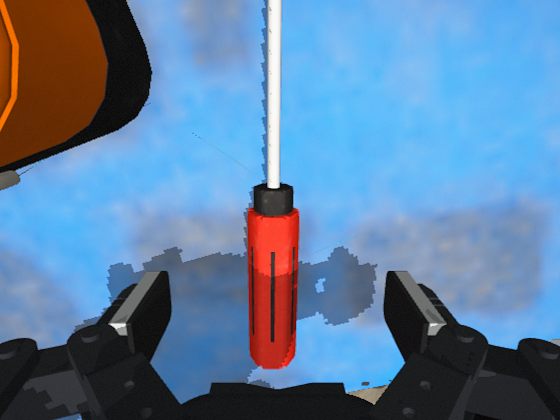

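The driver is centred between the fingers and lined up with them. Next I'll check the position along its axis.

Run:
```python
from h import *
np.set_printoptions(precision=4,suppress=True)
p=eyes.camera_params("wrist");s=robot.observe()
a=unproj(p,(273,186),.012); e=unproj(p,(272,367),.012); print(a,e,np.linalg.norm(a-e))
u=(e-a)/np.linalg.norm(e-a); print("yaw",np.arctan2(u[1],u[0])-np.pi)
for g in (a+u*.015,e-u*.070): print(g,(g-s["ee_pos"])*1000)
```

```text
[ 0.4816 -0.3892  0.012 ] [ 0.3785 -0.3624  0.012 ] 0.10657588423732482
yaw -0.253496734528059
[ 0.4671 -0.3854  0.012 ] [ 16.8831  -1.7642 -38.6495]
[ 0.4462 -0.38    0.012 ] [ -4.0033   3.6469 -38.6495]
```

```bash
python3 -m pendant '[[1,2,-20,0,0,0],[1,0.5,-18.5,0,0,0],[0,0,0,0,0,0]]' 0; python3 -m pendant '[[0,0,0,0,0,0],[0,0,0,0,0,0],[0,0,0,0,0,0],[0,0,0,0,0,0],[0,0,0,0,0,0]]' 1 50
```

```text
clock: 2.88
ee_pos: [0.4521, -0.3802, 0.0116]
ee_rot: [3.141, -0.001, -0.245]
force: [-0.2, 0.1, 0.1]
width: 0.0856
clock: 3.5
ee_pos: [0.4521, -0.3803, 0.0117]
ee_rot: [3.141, -0.001, -0.245]
force: [-0.7, 0.5, 5.6]
width: 0.0236
```

```bash
python3 -m pendant '[[0,0,30,0,0,0],[0,0,50,0,0,0],[0,0,55,0,0,0],[0,10,55,0,0,0.03],[0,40,20,0,0,0.03]]'
python3 - <<'E'
from h import *
p,im=snap("wrist","w3")
E
```

```text
clock: 4.12
ee_pos: [0.4533, -0.3321, 0.2244]
ee_rot: [3.137, -0.006, -0.187]
force: [1.0, 0.6, -0.4]
width: 0.0239
```

View pics/w3.png

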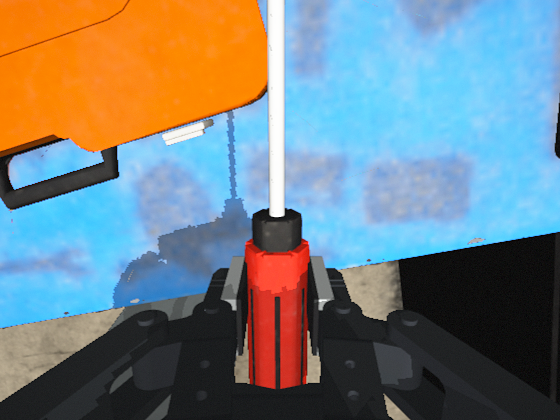

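Grip is good; the blade is straight along the tool. Carrying it high over the case to the tray.

```bash
python3 -m pendant '[[3,53,4,0,0,0.01],[3,56,4,0,0,0.01],[3,56,4,0,0,0.01],[3,56,4,0,0,0.01],[3,56,4,0,0,0.01]]'; python3 -m pendant '[[3,56,0,0,0,0.01],[3,56,0,0,0,0.01],[3,56,0,0,0,0],[3,56,0,0,0,0],[0,0,0,0,0,0]]'
python3 - <<'E'
from h import *
p,im=snap("wrist","w4");print(robot.observe()["ee_pos"],robot.observe()["ee_rot"])
E
```

```text
clock: 4.8
ee_pos: [0.4663, -0.051, 0.2405]
ee_rot: [-3.141, 0.001, -0.135]
force: [0.0, -0.1, -1.7]
width: 0.0238
clock: 5.42
ee_pos: [0.4782, 0.1747, 0.2401]
ee_rot: [-3.141, 0.001, -0.11]
force: [0.4, -0.6, -0.2]
width: 0.0239
[0.47815043 0.17255951 0.2400657 ] [ 3.14068804e+00  1.41115600e-03 -1.11355585e-01]
```

View pics/w4.png

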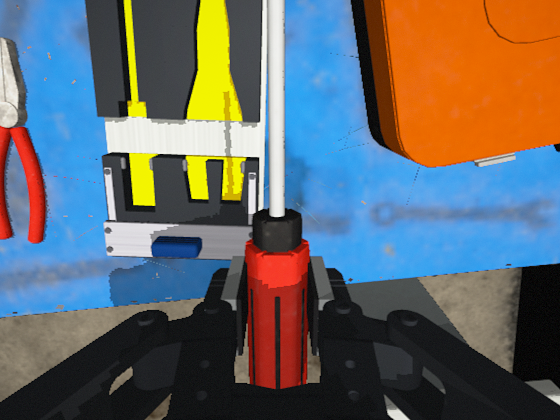

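Run:
```python
import cv2
im=cv2.imread("pics/w4.png"); c=cv2.resize(im[0:270,85:275],None,fx=4,fy=4,interpolation=cv2.INTER_CUBIC)
cv2.imwrite("pics/w4a.png",c[:560]); cv2.imwrite("pics/w4b.png",c[380:1080])
```

```text
(no output)
```

View pics/w4a.png

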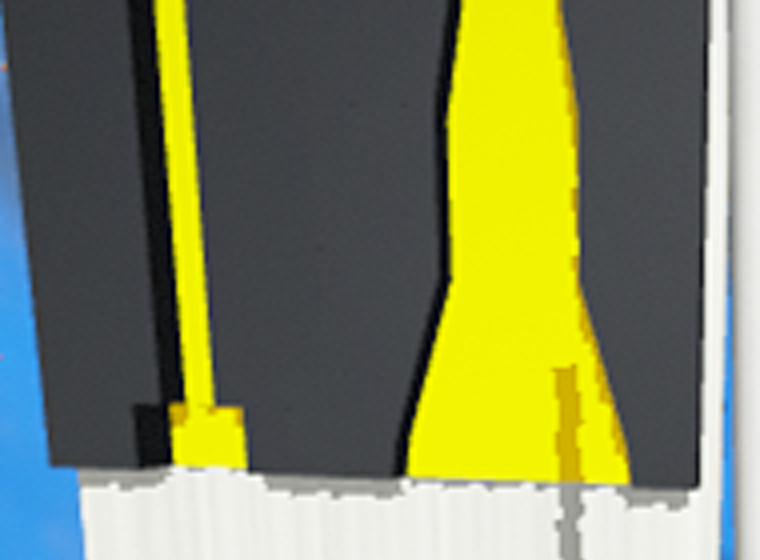

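View pics/w4b.png

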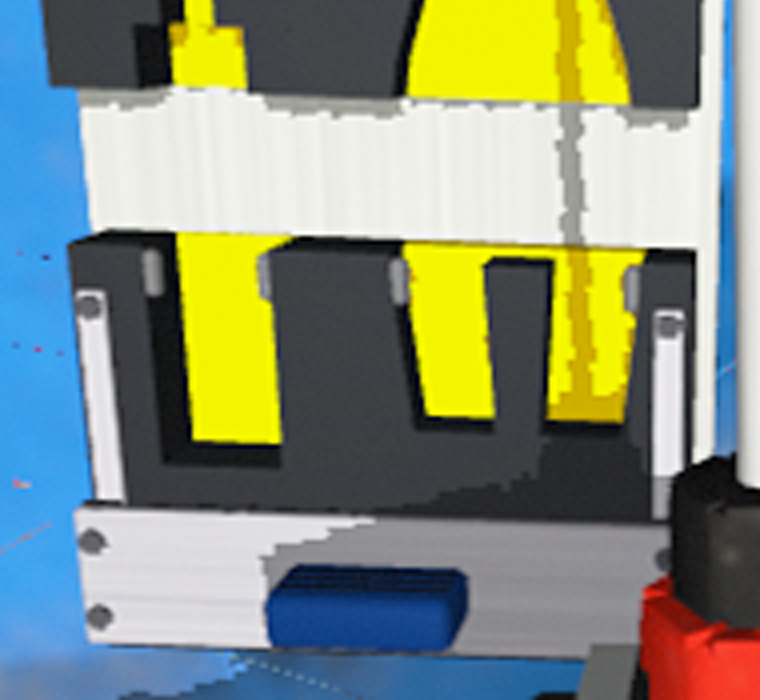

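Run:
```python
from h import *
np.set_printoptions(precision=4,suppress=True)
p=eyes.camera_params("wrist")
A=lambda x,y:(85+x/4,y/4); B=lambda x,y:(85+x/4,95+y/4)
P={"chL":A(50,465),"chR":A(697,487),"nearL":B(70,243),"nearR":B(695,252),"sl400":A(160,400),"sr400":A(213,400),"sl0":A(128,0),"sr0":A(185,0),"hl":B(162,462),"hr":B(281,462),"hl2":B(147,250),"hr2":B(275,250),
"islL":B(497,425),"islR":B(549,432),"pl":B(414,428),"pj":A(462,0),"pjr":A(562,0)}
X={k:unproj(p,v,.027) for k,v in P.items()}
for k,v in X.items(): print(k,v)
d=X["chL"]-X["chR"]; print("yaw from chan",np.arctan2(d[1],d[0]),np.linalg.norm(d))
m0=(X["sl0"]+X["sr0"])/2; m4=(X["sl400"]+X["sr400"])/2; mh=(X["hl"]+X["hr"])/2
for a,b in ((m0,m4),(m0,mh)):
  d=b-a; print("yaw from slot",np.arctan2(d[1],d[0])-np.pi/2)
print(np.linalg.norm(X["sl0"]-X["sr0"]),np.linalg.norm(X["hl"]-X["hr"]))
d=(X["sr400"]-X["sr0"]);print("r edge yaw",np.arctan2(d[1],d[0])-np.pi/2)
yaw=np.arctan2(*(X["chL"]-X["chR"])[1::-1])
ex=np.array([np.cos(yaw),np.sin(yaw),0]);ey=np.array([-ex[1],ex[0],0])
mid=(X["chL"]+X["chR"])/2; o=mid+.016*ey; print("origin",o)
for k,v in X.items(): print(k,(v-o)@ex*1e3,(v-o)@ey*1e3)
```

```text
chL [0.5517 0.3318 0.027 ]
chR [0.5302 0.1836 0.027 ]
nearL [0.5153 0.3364 0.027 ]
nearR [0.4967 0.1883 0.027 ]
sl400 [0.5631 0.3032 0.027 ]
sr400 [0.5617 0.2912 0.027 ]
sl0 [0.6437 0.291  0.027 ]
sr0 [0.6423 0.279  0.027 ]
hl [0.4591 0.3273 0.027 ]
hr [0.4558 0.2977 0.027 ]
hl2 [0.5117 0.3185 0.027 ]
hr2 [0.5083 0.2881 0.027 ]
islL [0.4594 0.2425 0.027 ]
islR [0.4561 0.23   0.027 ]
pl [0.4609 0.2631 0.027 ]
pj [0.6358 0.2206 0.027 ]
pjr [0.6335 0.1995 0.027 ]
yaw from chan 1.4268632194371629 0.1497643589688138
yaw from slot 1.4213494699305254
yaw from slot 1.423814401703916
0.012091578586904805 0.02972726775279027
r edge yaw 1.4214675783331927
origin [0.5251 0.26   0.027 ]
chL 74.88217948440692 -16.000000000000025
chR -74.88217948440688 -16.000000000000025
nearL 74.1813777138357 20.664207161073627
nearR -75.04619413010643 17.883278557422123
sl400 48.16009354063112 -31.331930734271047
sr400 36.056034952792906 -31.734376577290607
sl0 47.70109310912153 -112.83174403429088
sr0 35.616276752381815 -113.23607848393738
hl 57.08602202554058 74.99641681585064
hr 27.374904633050672 74.01664575291393
hl2 55.961338785165395 21.740432875737152
hr2 25.371009632549505 20.727488305559806
islL -26.77043208245108 62.60062346630126
islR -39.63837429487477 63.98655136348953
pl -6.172479588623014 64.0556317684171
pj -23.122369946484692 -115.2013593524977
pjr -44.33201035931211 -115.91099266676291
```

Run:
```python
from h import *
np.set_printoptions(precision=4,suppress=True)
im=cv2.imread("pics/w1.png");cv2.imwrite("pics/w1a.png",cv2.resize(im[130:270,230:320],None,fx=4,fy=4,interpolation=cv2.INTER_CUBIC))
im=cv2.imread("pics/w4.png");cv2.imwrite("pics/w4c.png",cv2.resize(im[180:400,200:360],None,fx=3,fy=3,interpolation=cv2.INTER_CUBIC))
p=eyes.camera_params("wrist");s=robot.observe();T=s["ee_pos"];yaw=s["ee_rot"][2];print(T,yaw)
ax=np.array([np.cos(yaw),np.sin(yaw),0]);ay=np.array([-ax[1],ax[0],0])
for n,uv,dz in [("bladefar",(275.5,2),.0015),("bladenear",(277.5,195),.0015),("collar",(277,209),.0115),("redstart",(277,240),.014)]:
    q=unproj(p,uv,T[2]+dz)-T; print(n,q@ax*1e3,q@ay*1e3)
```

```text
[0.4782 0.1726 0.2401] -0.11135558475620266
bladefar 103.13608526172364 0.9834789575390458
bladenear 38.0686210864412 0.262513734795358
collar 35.647901637132506 0.4587891883720765
redstart 24.87294676007095 0.45380375425626857
```

View pics/w1a.png

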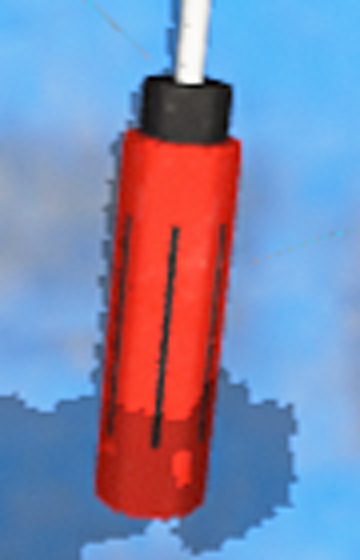

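View pics/w4c.png

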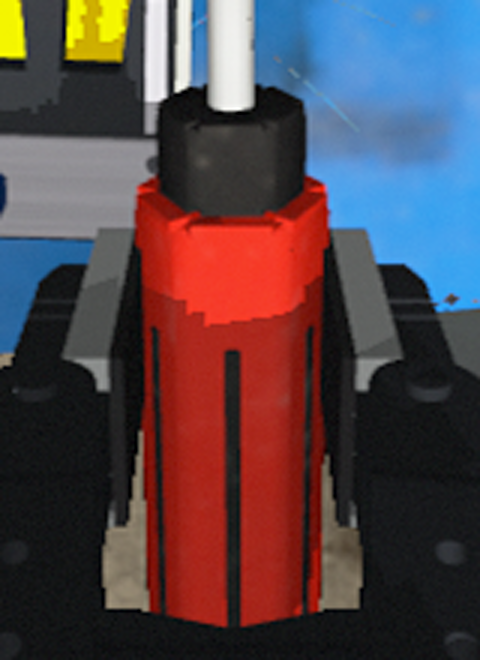

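Run:
```python
from h import *
from scipy.spatial.transform import Rotation as Ro
np.set_printoptions(precision=4,suppress=True)
p=eyes.camera_params("wrist");s=robot.observe();T=s["ee_pos"];yaw=s["ee_rot"][2]
ax=np.array([np.cos(yaw),np.sin(yaw),0]);ay=np.array([-ax[1],ax[0],0])
for n,uv,dz in [("collar",(277,221.5),.010),("redstart",(277,253),.014),("redstart",(277,253),.012)]:
    q=unproj(p,uv,T[2]+dz)-T; print(n,q@ax*1e3,q@ay*1e3)
Rt=Ro.from_euler('xyz',s["ee_rot"]).as_matrix(); c=-p["R"].T@p["t"]
Rct=p["R"]@Rt; ct=Rt.T@(c-T)
T1=np.array([.4512,-.384,.1888]);R1=Ro.from_euler('xyz',[np.pi,0,-.157]).as_matrix()
p1=dict(p);p1["R"]=Rct@R1.T;p1["t"]=-p1["R"]@(T1+R1@ct)
t=unproj(p1,(290,18),.012)
for n,uv,z in [("tiptop",(290,18),.015),("collar",(276.5,152),.021),("red",(275.5,165),.0245),("end",(267.5,258.7),.012),("end",(267.5,258.7),.02)]:
    q=unproj(p1,uv,z); print(n,q,np.linalg.norm((q-t)[:2])*1e3)
for n,uv in [("slot far L",(214,181)),("slot far R",(216.3,181.5))]:
    q=unproj(eyes.camera_params("top"),uv,.027)-[.5251,.26,.027]; a=1.424
    print(n,q@[np.cos(a),np.sin(a),0],q@[-np.sin(a),np.cos(a),0])
```

```text
collar 30.441325561044287 0.4539664350724595
redstart 19.840388203297817 0.4504344943706828
redstart 18.940851134911373 0.4480496077729201
tiptop [ 0.5789 -0.4137  0.015 ] 0.5608762990393491
collar [ 0.4804 -0.3877  0.021 ] 102.44980596343318
red [ 0.4704 -0.3853  0.0245] 112.72298670641733
end [ 0.3821 -0.3637  0.012 ] 203.64344581230046
end [ 0.3857 -0.3645  0.02  ] 199.90534110521534
slot far L 0.045649670782170304 -0.12773100209612198
slot far R 0.03722439475995925 -0.12730044841175672
```

```bash
python3 -m pendant '[[16,43,-15,0,0,-0.015],[16,43,-30,0,0,-0.015],[15.6,43.4,-40,0,0,-0.014],[0,0,-45,0,0,0],[0,0,-30,0,0,0]]'; python3 -m pendant '[[0,0,0,0,0,0],[0,0,0,0,0,0]]'
python3 - <<'E'
from h import *
p,im=snap("wrist","w5");print(robot.observe()["ee_pos"],robot.observe()["ee_rot"],robot.observe()["force"])
E
```

```text
clock: 6.1
ee_pos: [0.5256, 0.2987, 0.078]
ee_rot: [3.139, 0.003, -0.16]
force: [0.1, -0.0, -0.4]
width: 0.0241
clock: 6.35
ee_pos: [0.5276, 0.2998, 0.0819]
ee_rot: [-3.141, -0.002, -0.161]
force: [0.4, 0.8, -0.3]
width: 0.0237
[0.52788246 0.30022757 0.08254603] [-3.14017647e+00 -2.74287115e-03 -1.60279347e-01] [-0.26580559  0.53011075 -0.59409757]
```

View pics/w5.png

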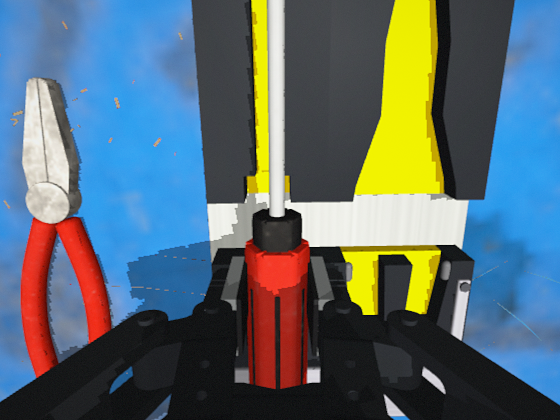

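Run:
```python
import cv2
im=cv2.imread("pics/w5.png"); c=cv2.resize(im[0:215,190:390],None,fx=4,fy=4,interpolation=cv2.INTER_CUBIC)
cv2.imwrite("pics/w5a.png",c[:600]); cv2.imwrite("pics/w5b.png",cv2.resize(im[160:330,190:480],None,fx=2.7,fy=2.7,interpolation=cv2.INTER_CUBIC))
```

```text
(no output)
```

View pics/w5a.png

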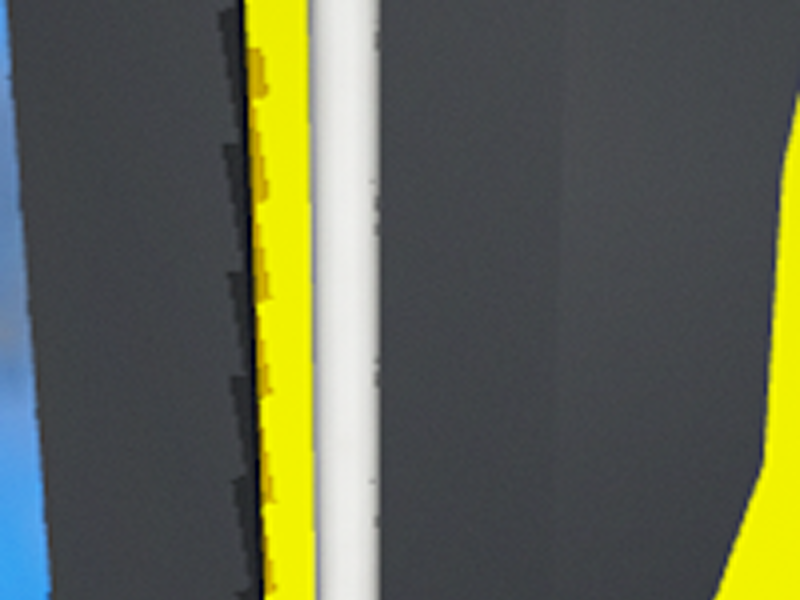

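View pics/w5b.png

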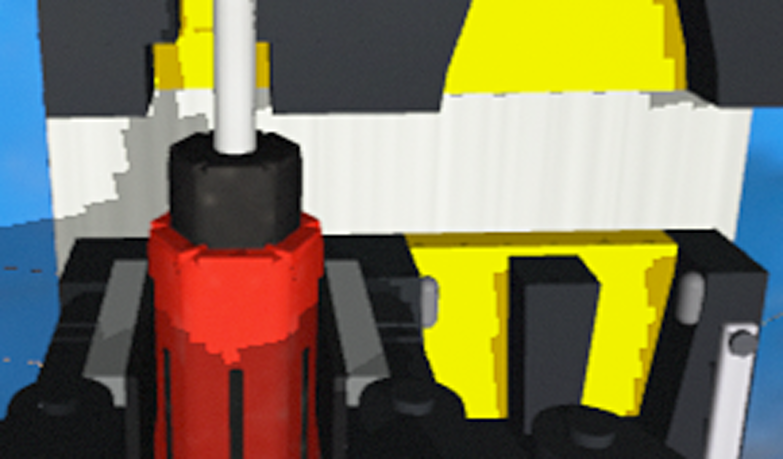

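```bash
cat > tr.py <<'E'
from h import *
np.set_printoptions(precision=4,suppress=True)
def rel(p,s,uv,z):
    T=s["ee_pos"];yaw=s["ee_rot"][2];ax=np.array([np.cos(yaw),np.sin(yaw),0]);ay=np.array([-ax[1],ax[0],0])
    q=unproj(p,uv,z);return q,np.array([(q-T)@ax,(q-T)@ay])*1e3
E
python3 - <<'E'
from tr import *
p=eyes.camera_params("wrist");s=robot.observe()
B=lambda x,y:(190+x/2.7,160+y/2.7); A=lambda x,y:(190+x/4,y/4)
z=.027
for n,uv,zz in [("chL",B(47,116),z),("chM",B(440,112),z),("chR",B(750,107),z),("nearL",B(60,283),z),("nearR",B(768,270),z),("stepL",B(150,85),z),("stepR",B(270,88),z),("slotL0",A(244,0),z),("slotL600",A(263,600),z),("blade0",A(347,0),s["ee_pos"][2]+.001),("blade600",A(349,600),s["ee_pos"][2]+.001),("collar",B(235,160),s["ee_pos"][2]+.010),("red",B(235,252),s["ee_pos"][2]+.013)]:
    print(n,*rel(p,s,uv,zz))
print(s["ee_pos"],s["ee_rot"])
E
```

```text
chL [0.5521 0.3351 0.027 ] [18.2975 38.3257]
chM [0.5403 0.2569 0.027 ] [ 19.2155 -40.7721]
chR [0.5315 0.1954 0.027 ] [  20.3219 -102.9054]
nearL [0.5155 0.3403 0.027 ] [-18.612   37.5814]
nearR [0.4948 0.192  0.027 ] [ -15.4067 -112.1326]
stepL [0.5551 0.3135 0.027 ] [24.7582 17.4162]
stepR [0.5507 0.2899 0.027 ] [24.1637 -6.5334]
slotL0 [0.6451 0.2941 0.027 ] [116.7301  12.6413]
slotL600 [0.5762 0.3041 0.027 ] [47.0526 11.5613]
blade0 [0.6305 0.2842 0.0835] [103.9118   0.5269]
blade600 [0.5821 0.2918 0.0835] [54.9172  0.3234]
collar [0.5587 0.2956 0.0925] [31.1898  0.3744]
red [0.5468 0.2975 0.0955] [19.1442  0.3628]
[0.5279 0.3002 0.0825] [-3.1402 -0.0027 -0.1603]
```

```bash
python3 -m pendant '[[-1.2,5.2,0,0,0,0.011],[0,0,-20,0,0,0],[0,0,-14,0,0,0],[0,0,0,0,0,0],[0,0,0,0,0,0]]'
python3 - <<'E'
from h import *
p,im=snap("wrist","w6");print(robot.observe()["ee_pos"],robot.observe()["ee_rot"],robot.observe()["force"])
im=im[:,:,::-1]
c=cv2.resize(im[0:215,190:390],None,fx=4,fy=4,interpolation=cv2.INTER_CUBIC)
cv2.imwrite("pics/w6a.png",c[:600]); cv2.imwrite("pics/w6b.png",cv2.resize(im[110:330,190:480],None,fx=2.7,fy=2.7,interpolation=cv2.INTER_CUBIC))
E
```

```text
clock: 7.02
ee_pos: [0.5256, 0.306, 0.0474]
ee_rot: [-3.141, -0.001, -0.148]
force: [0.3, -0.1, -0.6]
width: 0.024
[0.525753   0.30608158 0.04750275] [-3.14093319e+00 -1.13755768e-03 -1.48172387e-01] [-0.12250059  0.02971452 -0.45159757]
```

View pics/w6a.png

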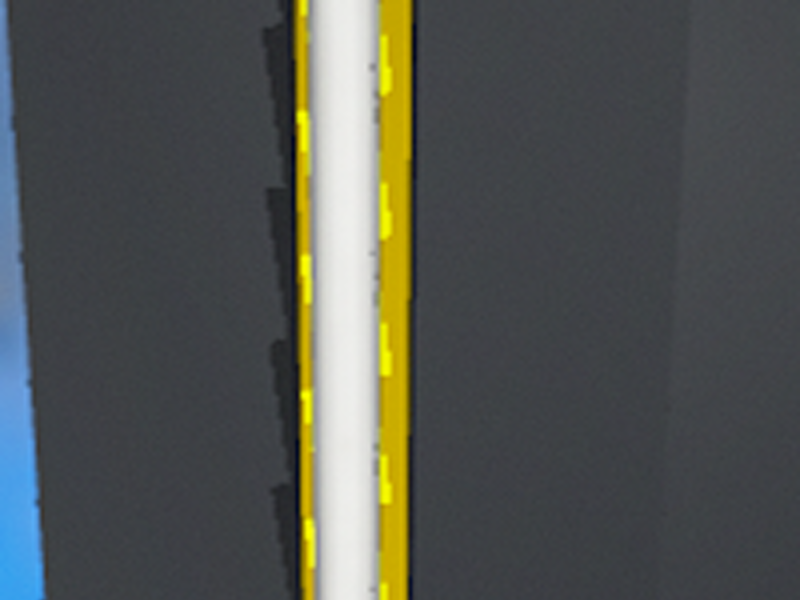

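View pics/w6b.png

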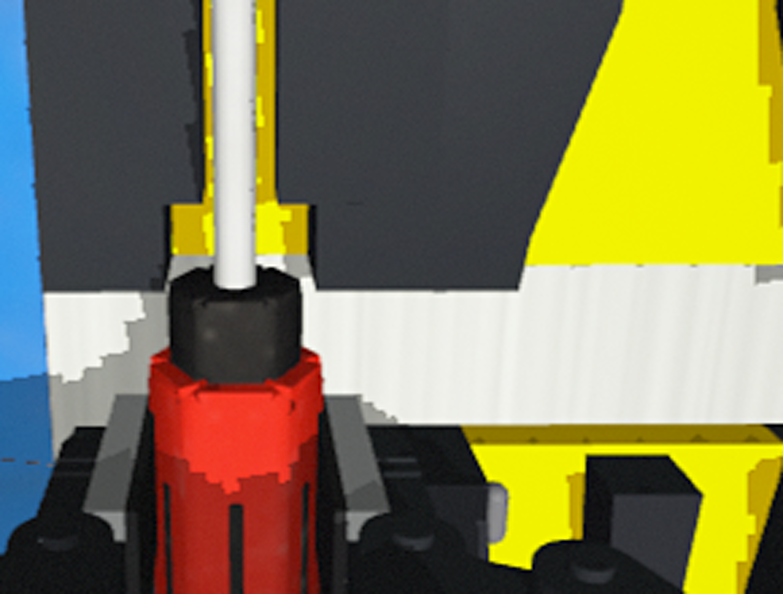

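Run:
```python
from tr import *
p=eyes.camera_params("wrist");s=robot.observe()
B=lambda x,y:(190+x/2.7,110+y/2.7); A=lambda x,y:(190+x/4,y/4)
z=.027;tz=s["ee_pos"][2]
for n,uv,zz in [("chL",B(45,290),z),("chM",B(520,289),z),("stepL",B(165,204),z),("stepR",B(315,204),z),("slotL0",A(293,0),z),("slotR0",A(413,0),z),("slotL600",A(300,600),z),("slotR6",A(410,600),z),("blade0",A(346,0),tz+.001),("blade600",A(348,600),tz+.001),("collar",B(235,295),tz+.010),("red",B(235,385),tz+.013)]:
    print(n,*rel(p,s,uv,zz))
```

```text
chL [0.5519 0.3345 0.027 ] [21.6798 32.0002]
chM [0.5405 0.2564 0.027 ] [ 21.9278 -46.9668]
stepL [0.5635 0.3123 0.027 ] [36.3815 11.7494]
stepR [0.5599 0.2883 0.027 ] [ 36.4025 -12.5429]
slotL0 [0.6341 0.2957 0.027 ] [108.6986   5.6994]
slotR0 [0.6324 0.2844 0.027 ] [108.7052  -5.6877]
slotL600 [0.5779 0.3039 0.027 ] [51.8974  5.5384]
slotR6 [0.5762 0.2923 0.027 ] [51.9067 -6.1459]
blade0 [0.6286 0.2914 0.0485] [103.8622   0.6269]
blade600 [0.5801 0.2984 0.0485] [54.9241  0.4284]
collar [0.5567 0.3019 0.0575] [31.2194  0.3925]
red [0.5451 0.3036 0.0605] [19.4694  0.3822]
```

```bash
python3 -m pendant '[[1,-1,-9,0,0,0],[0,0,-8,0,0,0],[0,0,0,0,0,0]]'; python3 -m pendant '[[0,0,-5,0,0,0],[0,0,-5,0,0,0],[0,0,0,0,0,0]]'
```

```text
clock: 7.45
ee_pos: [0.5261, 0.305, 0.0291]
ee_rot: [-3.141, 0.001, -0.149]
force: [-0.1, 0.3, -0.5]
width: 0.0239
clock: 7.82
ee_pos: [0.5256, 0.3044, 0.019]
ee_rot: [3.141, 0.001, -0.148]
force: [0.3, -0.1, -1.6]
width: 0.0238
```

```bash
python3 -m pendant '[[0,0,-1.5,0,0,0],[0,0,-1.5,0,0,0],[0,0,0,0,0,0]]'; python3 -m pendant '[[0,0,-1,0,0,0],[0,0,0,0,0,0],[0,0,0,0,0,0]]'
python3 - <<'E'
from h import *
p,im=snap("wrist","w7");print(robot.observe()["ee_pos"],robot.observe()["ee_rot"],robot.observe()["force"])
E
```

```text
clock: 8.2
ee_pos: [0.5262, 0.3048, 0.0168]
ee_rot: [3.141, 0.0, -0.148]
force: [-1.3, -0.3, 0.3]
width: 0.0237
clock: 8.57
ee_pos: [0.5264, 0.3048, 0.0164]
ee_rot: [-3.141, -0.001, -0.148]
force: [-0.5, -0.3, 6.0]
width: 0.0239
[0.52641638 0.30478919 0.01640637] [-3.14148356e+00 -6.11757558e-04 -1.48076006e-01] [-1.34135322 -1.46820354  6.07920411]
```

View pics/w7.png

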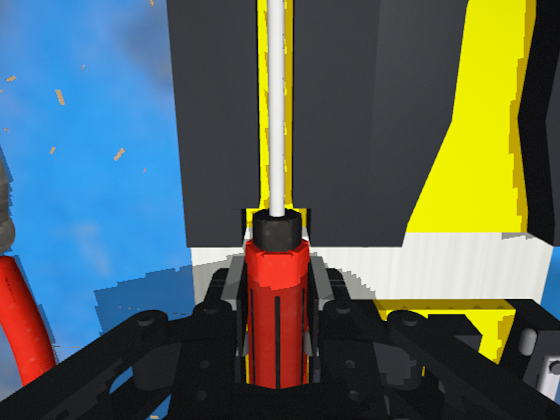

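```bash
python3 -m pendant '[[0,0,-1,0,0,0],[0,0,0,0,0,0]]';python3 -m pendant '[[0,0,-1,0,0,0],[0,0,0,0,0,0]]'
```

```text
clock: 8.88
ee_pos: [0.5265, 0.3048, 0.0163]
ee_rot: [-3.141, -0.001, -0.148]
force: [-2.1, -1.7, 10.1]
width: 0.0242
clock: 9.12
ee_pos: [0.5265, 0.3048, 0.0162]
ee_rot: [-3.141, -0.001, -0.148]
force: [-3.8, -1.7, 16.1]
width: 0.0239
```

```bash
python3 -m pendant '[[0,0,-1,0,0,0],[0,0,0,0,0,0]]';python3 -m pendant '[[0,0,2.5,0,0,0],[0,0,0,0,0,0],[0,0,0,0,0,0],[0,0,0,0,0,0]]' 0.3; python3 -m pendant '[[0,0,30,0,0,0],[-10,0,50,0,0,0],[-20,-30,50,0,0,0],[0,0,10,0,0,0],[0,0,0,0,0,0]]' 0
python3 - <<'E'
from h import *
p,im=snap("wrist","w8");print(robot.observe()["ee_pos"],robot.observe()["ee_rot"],robot.observe()["force"])
E
```

```text
clock: 9.38
ee_pos: [0.5265, 0.3048, 0.0161]
ee_rot: [-3.141, -0.002, -0.148]
force: [-4.8, -3.2, 21.6]
width: 0.0237
clock: 9.88
ee_pos: [0.526, 0.3047, 0.0147]
ee_rot: [3.141, 0.001, -0.148]
force: [-0.1, -0.1, -0.5]
width: 0.0598
clock: 10.5
ee_pos: [0.4968, 0.2751, 0.1558]
ee_rot: [-3.14, -0.002, -0.149]
force: [-0.4, 0.0, -0.6]
width: 0.0857
[0.49618936 0.27498147 0.15453143] [ 3.14145499e+00  6.32061444e-04 -1.48293464e-01] [ 0.00126294 -0.23201325  0.0314504 ]
```

View pics/w8.png

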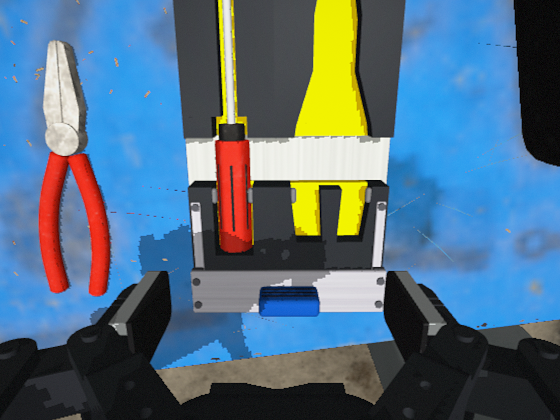

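The driver lies in its recess; I'll confirm how deep it sits later. This same view lets me measure the pliers and the pliers recess.

Run:
```python
import cv2
im=cv2.imread("pics/w8.png")
cv2.imwrite("pics/w8a.png",cv2.resize(im[95:325,170:400],None,fx=3,fy=3,interpolation=cv2.INTER_CUBIC)[:600])
cv2.imwrite("pics/w8b.png",cv2.resize(im[30:310,20:160],None,fx=2.1,fy=2.1,interpolation=cv2.INTER_CUBIC))
```

```text
(no output)
```

View pics/w8a.png

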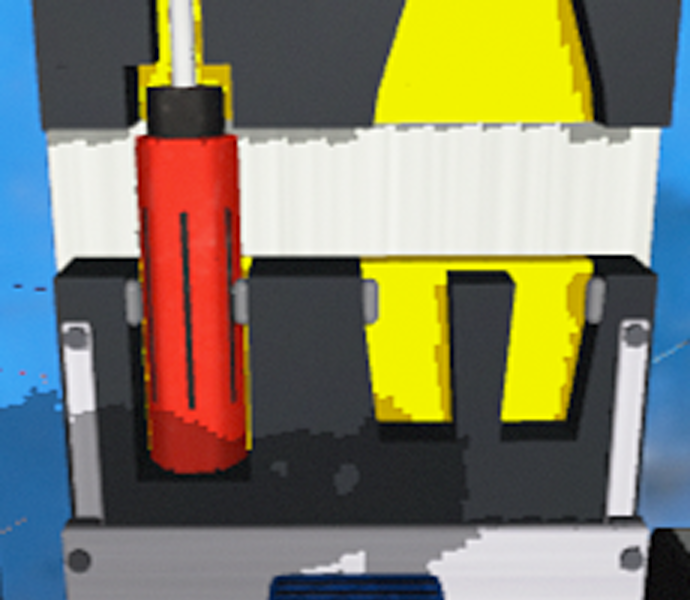

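View pics/w8b.png

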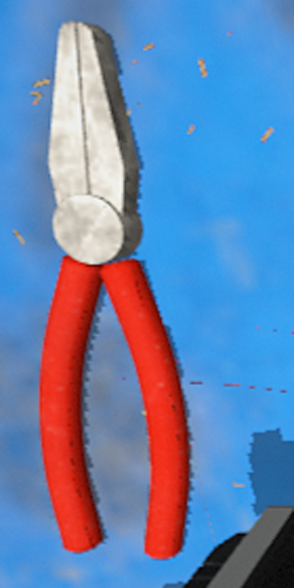

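Run:
```python
from tr import *
p=eyes.camera_params("wrist");s=robot.observe();print(s["ee_pos"],s["ee_rot"])
A=lambda x,y:(170+x/3,95+y/3); B=lambda x,y:(20+x/2.1,30+y/2.1)
z=.027
X={}
for n,uv,zz in [("chL",A(45,129),z),("chR",A(668,124),z),("nL",A(58,280),z),("nR",A(655,276),z),("islBL",A(457,438),z),("islBR",A(500,438),z),("grBL",A(378,440),z),("grBR",A(578,440),z),("grTL",A(362,285),z),("grTR",A(604,280),z),("jL",A(372,126),z),("jR",A(608,124),z),
 ("drvcollar",A(186,88),.025),("drvend",A(198,472),.02),("stepL",A(125,67),z),("stepR",A(232,67),z),("hbL",A(138,480),z),("hbR",A(250,480),z),
 ("ptip",B(82,24),.010),("pivot",B(88,230),.015),("pLend",B(82,550),.007),("pRend",B(163,557),.007),("pL1",B(39,400),.007),("pR1",B(189,440),.007),("pL2",B(46,460),.007),("pR2",B(190,480),.007)]:
    q,r=rel(p,s,uv,zz);X[n]=q;print(n,q,r)
d=X["chL"]-X["chR"];yaw=np.arctan2(d[1],d[0]);print("yaw",yaw)
d=X["nL"]-X["nR"];print("yaw",np.arctan2(d[1],d[0]))
ex=np.array([np.cos(yaw),np.sin(yaw),0]);ey=np.array([-ex[1],ex[0],0]);o=(X["chL"]+X["chR"])/2+.016*ey;print("o",o)
for k,v in X.items():
    if k[0]!="p":print(k,round((v-o)@ex*1e3,1),round((v-o)@ey*1e3,1))
m=(X["pLend"]+X["pRend"])/2;d=m-X["ptip"];d[2]=0;print("pliers len",np.linalg.norm(d),"yaw",np.arctan2(d[1],d[0])-np.pi/2)
d/=np.linalg.norm(d);print("grip",X["ptip"]+d*.142,m-d*(.06))
print("tip",X["ptip"])
```

```text
[0.4962 0.275  0.1545] [ 3.1415  0.0006 -0.1483]
chL [0.5506 0.3334 0.027 ] [45.1402 65.7901]
chR [0.53   0.1873 0.027 ] [ 46.4003 -81.6825]
nL [0.5141 0.3383 0.027 ] [ 8.3181 65.2775]
nR [0.4934 0.1926 0.027 ] [  9.421  -81.9335]
islBL [0.4578 0.2456 0.027 ] [-33.5807 -34.721 ]
islBR [0.4562 0.2346 0.027 ] [-33.5743 -45.8136]
grBL [0.4603 0.2658 0.027 ] [-34.1481 -14.3507]
grBR [0.4527 0.2148 0.027 ] [-34.1183 -65.9739]
grTL [0.5018 0.2643 0.027 ] [ 7.0911 -9.7427]
grTR [0.4942 0.2051 0.027 ] [  8.3986 -69.4403]
jL [0.5399 0.2567 0.027 ] [ 45.8898 -11.6598]
jR [0.5321 0.2014 0.027 ] [ 46.3916 -67.4869]
drvcollar [0.5549 0.2989 0.025 ] [54.5099 32.2947]
drvend [0.4553 0.3147 0.02  ] [-46.2787  33.2498]
stepL [0.5618 0.3118 0.027 ] [59.4341 46.1006]
stepR [0.5581 0.2871 0.027 ] [59.4497 21.1633]
hbL [0.4584 0.3293 0.027 ] [-45.4315  48.1369]
hbR [0.4541 0.3004 0.027 ] [-45.4148  18.8932]
ptip [0.628  0.4106 0.01  ] [110.3037 153.637 ]
pivot [0.5621 0.4274 0.015 ] [ 42.643 160.443]
pLend [0.4356 0.4763 0.007 ] [-89.6408 190.1821]
pRend [0.4275 0.444  0.007 ] [-92.9013 157.0548]
pL1 [0.5015 0.4718 0.007 ] [-23.8425 195.4722]
pR1 [0.4766 0.4187 0.007 ] [-40.5644 139.26  ]
pL2 [0.4767 0.4776 0.007 ] [-49.1833 197.508 ]
pR2 [0.4598 0.4232 0.007 ] [-57.8799 141.1662]
yaw 1.4310472883577647
yaw 1.4299951095471501
o [0.5244 0.2626 0.027 ]
chL 73.7 -16.0
chR -73.7 -16.0
nL 73.5 20.8
nR -73.7 21.0
islBL -26.1 63.6
islBR -37.2 63.7
grBL -5.7 64.0
grBR -57.3 64.4
grTL -1.5 22.7
grTR -61.2 21.9
jL -3.7 -16.1
jR -59.5 -16.1
drvcollar 40.2 -25.1
drvend 42.0 75.7
stepL 53.9 -30.1
stepR 29.0 -29.9
hbL 56.9 74.7
hbR 27.6 75.0
pliers len 0.20256265226269884 yaw 1.3236989981991534
grip [0.4903 0.4454 0.01  ] [0.4897 0.4455 0.007 ]
tip [0.628  0.4106 0.01  ]
```

Both views agree on the tray: yaw about 1.43, pliers recess centre at x of about -31.5 mm. Now to the pliers.

```bash
python3 -m pendant '[[-1.5,43,0,0,0,-0.025],[-1.5,43,-5,0,0,-0.025],[-1.5,43,-20,0,0,-0.025],[-1.5,42,-30,0,0,-0.024],[0,0,0,0,0,0]]'; python3 -m pendant '[[0,0,0,0,0,0]]'
python3 - <<'E'
from h import *
p,im=snap("wrist","w9");print(robot.observe()["ee_pos"],robot.observe()["ee_rot"],robot.observe()["force"])
E
```

```text
clock: 11.18
ee_pos: [0.4875, 0.4474, 0.0943]
ee_rot: [3.135, 0.006, -0.244]
force: [0.3, -0.5, 0.6]
width: 0.0856
clock: 11.3
ee_pos: [0.4896, 0.4454, 0.0983]
ee_rot: [3.138, 0.002, -0.246]
force: [0.5, -0.1, 0.2]
width: 0.0855
[0.4901472  0.44515709 0.09936054] [ 3.13976874e+00  8.47308151e-04 -2.47162396e-01] [ 0.26978605 -0.28196721 -0.04982852]
```

View pics/w9.png

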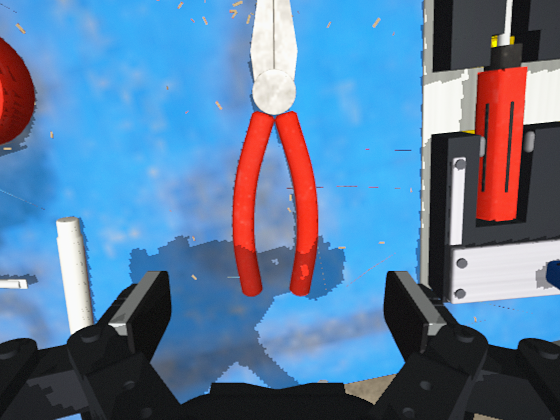

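Run:
```python
from tr import *
p=eyes.camera_params("wrist");s=robot.observe();print(s["ee_pos"],s["ee_rot"])
X={}
for n,uv,zz in [("pivot",(274.5,91.5),.015),("Lend",(251,296),.008),("Rend",(300,295),.008),("oL",(233,210),.008),("oR",(318,203),.008),("oL2",(237,240),.008),("oR2",(317,230),.008),("mk1",(66,218),.01),("mk2",(92,325),.01),("mk3",(80,220),.01)]:
    q,r=rel(p,s,uv,zz);X[n]=q;print(n,q,r)
m=(X["Lend"]+X["Rend"])/2;d=m-X["pivot"];print("yaw",np.arctan2(d[1],d[0])-np.pi/2)
```

```text
[0.4901 0.4452 0.0994] [ 3.1398  0.0008 -0.2472]
pivot [0.5644 0.4281 0.015 ] [76.1605  1.6491]
Lend [0.4362 0.4777 0.008 ] [-60.2951  18.3208]
Rend [0.4285 0.4442 0.008 ] [-59.5207 -15.9842]
oL [0.4999 0.4723 0.008 ] [ 2.8401 28.7356]
oR [0.4911 0.4178 0.008 ] [  7.5843 -26.3302]
oL2 [0.4791 0.4756 0.008 ] [-18.1173  26.7969]
oR2 [0.473  0.4224 0.008 ] [-11.015 -26.294]
mk1 [0.5217 0.5783 0.01  ] [ -1.9678 136.7925]
mk2 [0.4425 0.5932 0.01  ] [-82.3925 131.8541]
mk3 [0.5182 0.57   0.01  ] [ -3.337  127.9521]
yaw 1.3271675227566049
```

```bash
python3 -m pendant '[[0,1,-45,0,0,0],[0,0,-33,0,0,0],[0,0,-12,0,0,0],[0,0,0,0,0,0],[0,0,0,0,0,0]]' 0; python3 -m pendant '[[0,0,0,0,0,0],[0,0,0,0,0,0],[0,0,0,0,0,0],[0,0,0,0,0,0],[0,0,0,0,0,0]]' 1 60
python3 - <<'E'
from h import *
p,im=snap("wrist","w10");print(robot.observe()["ee_pos"],robot.observe()["ee_rot"],robot.observe()["force"])
E
```

```text
clock: 11.98
ee_pos: [0.4915, 0.4473, 0.0121]
ee_rot: [-3.139, -0.002, -0.248]
force: [0.2, 0.7, 0.6]
width: 0.0855
clock: 12.6
ee_pos: [0.4907, 0.4471, 0.0122]
ee_rot: [-3.14, -0.001, -0.247]
force: [-2.2, -1.3, 6.9]
width: 0.0517
[0.49069415 0.44709932 0.01222761] [-3.14036109e+00 -1.28668752e-03 -2.47401923e-01] [-0.36390756 -1.79671884  6.70148264]
```

View pics/w10.png

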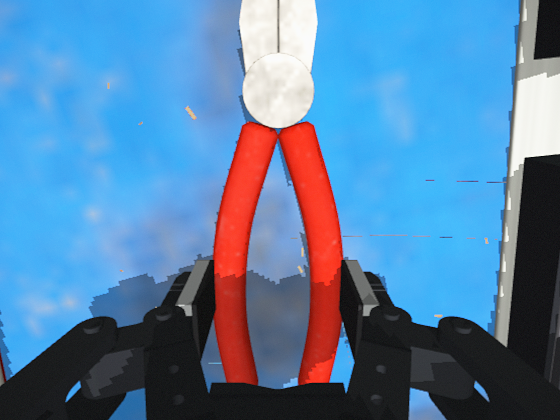

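```bash
python3 -m pendant '[[0,0,20,0,0,0],[0,0,40,0,0,0],[0,-10,40,0,0,0],[6,-51,0,0,0,0.026],[7,-51,0,0,0,0.026]]'; python3 -m pendant '[[7,-52,0,0,0,0.027],[7,-51,0,0,0,0.027],[0,0,0,0,0,0],[0,0,0,0,0,0]]'
python3 - <<'E'
from h import *
p,im=snap("wrist","w11");print(robot.observe()["ee_pos"],robot.observe()["ee_rot"],robot.observe()["force"],robot.observe()["width"])
E
```

```text
clock: 13.28
ee_pos: [0.503, 0.334, 0.1109]
ee_rot: [-3.141, -0.001, -0.193]
force: [1.7, 0.2, -2.2]
width: 0.0511
clock: 13.78
ee_pos: [0.5171, 0.232, 0.1104]
ee_rot: [-3.141, 0.0, -0.142]
force: [-0.1, -0.1, -2.2]
width: 0.0513
[0.51708983 0.23258663 0.11037693] [-3.14094508e+00  1.56152185e-04 -1.41118781e-01] [ 0.038396   -0.92377068 -1.23738645] 0.05149605410224776
```

View pics/w11.png

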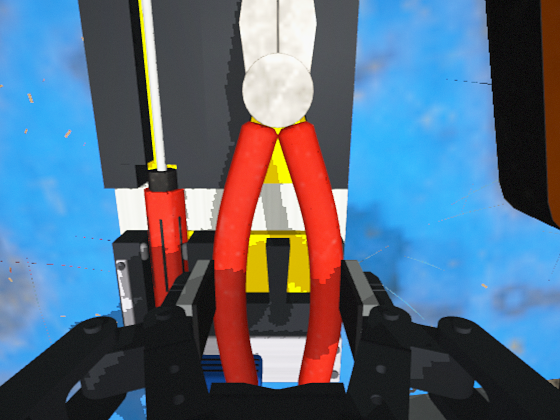

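```bash
python3 -m pendant '[[0,0,-30,0,0,0],[0,0,-20,0,0,0],[0,0,-12,0,0,0],[0,0,0,0,0,0],[0,0,0,0,0,0]]'
python3 - <<'E'
from h import *
p,im=snap("wrist","w12");print(robot.observe()["ee_pos"],robot.observe()["ee_rot"],robot.observe()["force"],robot.observe()["width"])
im=im[:,:,::-1]
cv2.imwrite("pics/w12a.png",cv2.resize(im[0:240,150:380],None,fx=3,fy=3,interpolation=cv2.INTER_CUBIC)[:600])
cv2.imwrite("pics/w12b.png",cv2.resize(im[150:400,150:380],None,fx=3,fy=3,interpolation=cv2.INTER_CUBIC)[:600])
E
```

```text
clock: 14.45
ee_pos: [0.5178, 0.2324, 0.049]
ee_rot: [-3.141, -0.001, -0.141]
force: [-0.3, -0.0, -1.8]
width: 0.0515
[0.51796707 0.23228902 0.04916586] [-3.14087075e+00 -1.69105742e-03 -1.40838442e-01] [ 0.8029634  -0.59312617 -2.23820579] 0.05154662643623171
```

View pics/w12a.png

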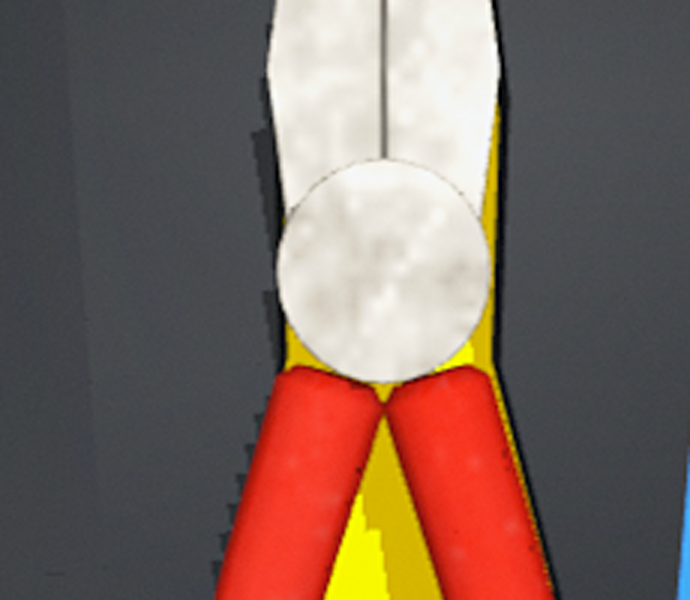

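View pics/w12b.png

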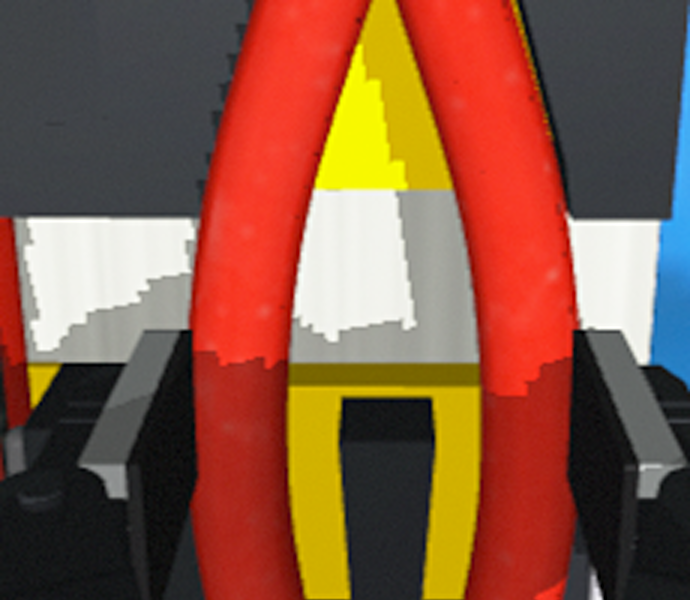

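Run:
```python
from tr import *
p=eyes.camera_params("wrist");s=robot.observe();print(s["ee_pos"],s["ee_rot"])
A=lambda x,y:(150+x/3,y/3);B=lambda x,y:(150+x/3,150+y/3)
z=.027;tz=s["ee_pos"][2]
for n,uv,zz in [("chL",B(150,217),z),("chR",B(670,217),z),("islL",B(342,441),z),("islR",B(435,441),z),("neckL",A(283,360),z),("neckR",A(499,362),z),("jawR",A(508,100),z),("fR",B(568,215),z),("pivot",A(383,270),tz+.003),("p0",A(383,5),tz+.003),("pin L",B(288,400),tz-.004),("pinR",B(481,400),tz-.004),("outL",B(192,300),tz-.004),("outR",B(576,300),tz-.004)]:
    q,r=rel(p,s,uv,zz);print(n,q,r)
```

```text
[0.518  0.2323 0.0492] [-3.1409 -0.0017 -0.1408]
chL [0.5415 0.2649 0.027 ] [18.7418 35.5602]
chR [0.5305 0.1866 0.027 ] [ 18.8182 -43.4377]
islL [0.4994 0.2417 0.027 ] [-19.6672   6.7557]
islR [0.4973 0.2268 0.027 ] [-19.6498  -8.322 ]
neckL [0.5835 0.2373 0.027 ] [64.2089 14.1988]
neckR [0.579  0.2074 0.027 ] [ 63.9588 -16.0199]
jawR [0.6122 0.2026 0.027 ] [ 97.4273 -16.1276]
fR [0.533 0.202 0.027] [ 19.1245 -27.9305]
pivot [0.593  0.2219 0.0522] [75.7952  0.2507]
p0 [0.6199 0.2181 0.0522] [102.9399   0.2842]
pin L [0.5176 0.2461 0.0452] [-2.3253 13.6041]
pinR [0.5138 0.219  0.0452] [ -2.2948 -13.7318]
outL [0.5346 0.2566 0.0452] [13.0106 26.4448]
outR [0.5272 0.2043 0.0452] [ 13.0651 -26.3793]
```

```bash
python3 -m pendant '[[0,-1,-6,0,0,0],[0,0,-6,0,0,0],[0,0,-5,0,0,0],[0,0,0,0,0,0]]'; python3 -m pendant '[[0,0,-3,0,0,0],[0,0,-3,0,0,0],[0,0,0,0,0,0],[0,0,0,0,0,0]]'
```

```text
clock: 15.0
ee_pos: [0.5177, 0.2312, 0.0313]
ee_rot: [-3.141, -0.001, -0.142]
force: [0.6, 1.4, -0.6]
width: 0.0515
clock: 15.5
ee_pos: [0.5169, 0.2308, 0.0247]
ee_rot: [3.141, 0.001, -0.141]
force: [0.2, 0.6, -5.3]
width: 0.0513
```

```bash
python3 -m pendant '[[0,0,-1,0,0,0],[0,0,0,0,0,0]]'; python3 -m pendant '[[0,0,-1,0,0,0],[0,0,0,0,0,0]]'; python3 -m pendant '[[0,0,-1,0,0,0],[0,0,0,0,0,0]]'
python3 - <<'E'
from h import *
p,im=snap("wrist","w13")
E
```

```text
clock: 15.75
ee_pos: [0.5169, 0.2308, 0.0244]
ee_rot: [3.141, 0.001, -0.141]
force: [-0.3, 0.7, -2.1]
width: 0.0518
clock: 16.0
ee_pos: [0.517, 0.2308, 0.0243]
ee_rot: [3.142, 0.0, -0.141]
force: [-2.0, 1.1, 4.6]
width: 0.0512
clock: 16.25
ee_pos: [0.5169, 0.2308, 0.0242]
ee_rot: [-3.142, -0.0, -0.141]
force: [-4.9, 0.7, 11.3]
width: 0.0516
```

View pics/w13.png

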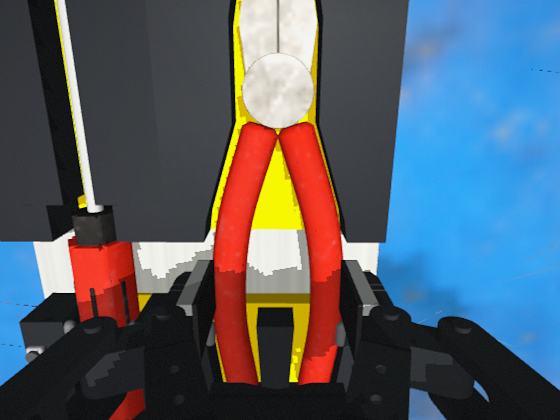

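```bash
python3 -m pendant '[[0,0,-1.5,0,0,0],[0,0,0,0,0,0]]'; python3 -m pendant '[[0,0,4,0,0,0],[0,0,0,0,0,0],[0,0,0,0,0,0]]' 0.2; python3 -m pendant '[[0,0,25,0,0,0],[-7,8,40,0,0,0],[-8,8,40,0,0,0],[-7,7,20,0,0,0],[0,0,0,0,0,0]]'
python3 - <<'E'
from h import *
p,im=snap("wrist","w14");print(robot.observe()["ee_pos"],robot.observe()["ee_rot"],robot.observe()["force"],robot.observe()["width"])
im=im[:,:,::-1]
cv2.imwrite("pics/w14a.png",cv2.resize(im[0:300,150:420],None,fx=2,fy=2,interpolation=cv2.INTER_CUBIC)[:600])
p,im=snap("scene","s14");im=im[:,:,::-1]
cv2.imwrite("pics/s14a.png",cv2.resize(im[180:300,150:300],None,fx=5,fy=5,interpolation=cv2.INTER_CUBIC)[:600])
E
```

```text
clock: 16.55
ee_pos: [0.517, 0.2309, 0.0241]
ee_rot: [-3.141, -0.001, -0.141]
force: [-6.3, -0.1, 20.2]
width: 0.0514
clock: 16.92
ee_pos: [0.5173, 0.2306, 0.0246]
ee_rot: [3.141, 0.0, -0.141]
force: [0.5, 0.2, -0.3]
width: 0.0687
clock: 17.55
ee_pos: [0.4959, 0.2544, 0.1511]
ee_rot: [-3.14, -0.003, -0.14]
force: [0.3, 0.2, -1.4]
width: 0.0683
[0.49528679 0.25376345 0.1496655 ] [ 3.14143859e+00 -5.67983724e-04 -1.40624892e-01] [ 0.06169959  0.74085866 -0.04532977] 0.06825795041313405
```

View pics/w14a.png

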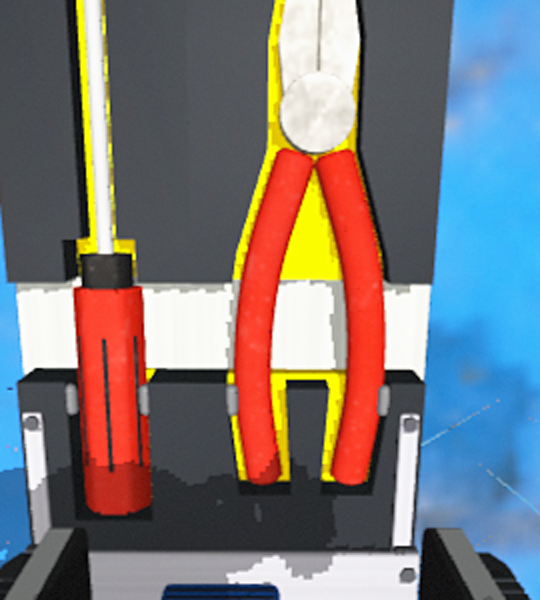

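View pics/s14a.png

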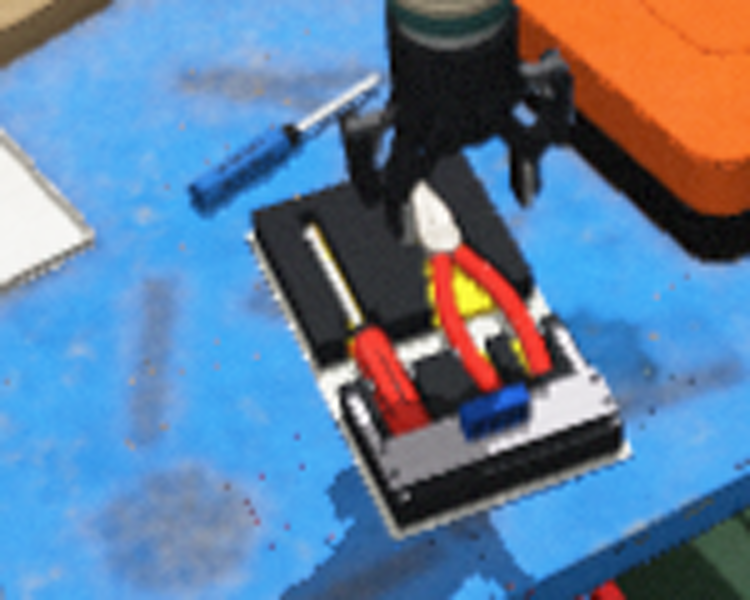

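Both tools look seated. To check depth, I'll press each handle beside the ribs with shut fingertips and read the contact height.

```bash
python3 -m pendant '[[1,27,-20,0,0,0],[2,28,-30,0,0,0],[0,0,-30,0,0,0],[0,0,-15,0,0,0],[0,0,0,0,0,0]]' 1 40; python3 -m pendant '[[0,0,-8,0,0,0],[0,0,-5,0,0,0],[0,0,0,0,0,0],[0,0,0,0,0,0]]'; python3 -m pendant '[[0,0,-2,0,0,0],[0,0,0,0,0,0]]'
```

```text
clock: 18.27
ee_pos: [0.4972, 0.3078, 0.0529]
ee_rot: [3.139, 0.004, -0.142]
force: [-0.3, 0.2, 0.7]
width: -0.0001
clock: 18.77
ee_pos: [0.4985, 0.3089, 0.0423]
ee_rot: [-3.141, -0.001, -0.141]
force: [0.3, -0.2, 0.3]
width: 0.0
clock: 19.02
ee_pos: [0.4981, 0.3088, 0.0398]
ee_rot: [3.141, 0.0, -0.141]
force: [0.1, 0.1, -0.0]
width: -0.0002
```

```bash
python3 -m pendant '[[0,0,-2,0,0,0],[0,0,0,0,0,0]]'; python3 -m pendant '[[0,0,-1.5,0,0,0],[0,0,0,0,0,0]]'; python3 -m pendant '[[0,0,-1.5,0,0,0],[0,0,0,0,0,0]]'
```

```text
clock: 19.27
ee_pos: [0.4981, 0.3087, 0.0376]
ee_rot: [3.141, 0.0, -0.141]
force: [0.9, 0.6, 0.0]
width: -0.0003
clock: 19.52
ee_pos: [0.498, 0.3089, 0.0365]
ee_rot: [3.142, 0.0, -0.141]
force: [-1.7, 0.2, 3.2]
width: -0.0002
clock: 19.77
ee_pos: [0.498, 0.309, 0.0364]
ee_rot: [-3.141, -0.0, -0.141]
force: [-3.3, 0.2, 10.5]
width: 0.0002
```

```bash
python3 -m pendant '[[0,0,-1,0,0,0],[0,0,25,0,0,0],[-5,-36,5,0,0,0],[-5,-37,0,0,0,0],[0,0,0,0,0,0]]' ; python3 -m pendant '[[0,0,-10,0,0,0],[0,0,-10,0,0,0],[0,0,0,0,0,0],[0,0,0,0,0,0]]' 0.68; python3 -m pendant '[[0,0,-4,0,0,0],[0,0,0,0,0,0]]'
```

```text
clock: 20.4
ee_pos: [0.4874, 0.2338, 0.0637]
ee_rot: [3.14, 0.001, -0.144]
force: [0.7, 0.7, 0.1]
width: 0.0001
clock: 20.9
ee_pos: [0.4882, 0.2362, 0.0434]
ee_rot: [3.141, 0.0, -0.14]
force: [-0.4, -0.1, 0.3]
width: 0.0268
clock: 21.15
ee_pos: [0.488, 0.2358, 0.0396]
ee_rot: [3.141, 0.0, -0.141]
force: [-0.0, -0.1, 0.1]
width: 0.0274
```

```bash
python3 -m pendant '[[0,0,-3,0,0,0],[0,0,0,0,0,0]]'; python3 -m pendant '[[0,0,-2,0,0,0],[0,0,0,0,0,0]]'
```

```text
clock: 21.4
ee_pos: [0.488, 0.2357, 0.0366]
ee_rot: [3.141, 0.0, -0.141]
force: [-0.7, -0.9, 0.6]
width: 0.0273
clock: 21.65
ee_pos: [0.4881, 0.2357, 0.0347]
ee_rot: [3.141, 0.0, -0.141]
force: [0.1, -1.0, 0.1]
width: 0.0271
```

```bash
python3 -m pendant '[[0,0,-2,0,0,0],[0,0,0,0,0,0]]'; python3 -m pendant '[[0,0,-1.5,0,0,0],[0,0,0,0,0,0]]';python3 -m pendant '[[0,0,-1.5,0,0,0],[0,0,0,0,0,0]]'
```

```text
clock: 21.9
ee_pos: [0.4884, 0.2358, 0.0339]
ee_rot: [-3.141, -0.001, -0.141]
force: [-1.5, -1.3, 6.8]
width: 0.0279
clock: 22.15
ee_pos: [0.4884, 0.2358, 0.0338]
ee_rot: [-3.141, -0.001, -0.141]
force: [-4.4, -2.5, 16.9]
width: 0.0276
clock: 22.4
ee_pos: [0.4884, 0.2359, 0.0337]
ee_rot: [-3.141, -0.002, -0.141]
force: [-7.6, -2.6, 28.2]
width: 0.0272
```

Contact heights match fully home: driver top about 28.6 mm, pliers top about 27 mm. Next is the bar.

```bash
python3 -m pendant '[[0,0,40,0,0,0],[-20,10,45,0,0,0],[-45,10,20,0,0,0],[-45,10,0,0,0,0],[0,0,0,0,0,0]]' 1;  python3 -m pendant '[[0,0,0,0,0,0]]'
python3 - <<'E'
from h import *
p,im=snap("wrist","w15");print(robot.observe()["ee_pos"],robot.observe()["ee_rot"],robot.observe()["force"],robot.observe()["width"])
E
```

```text
clock: 23.02
ee_pos: [0.3746, 0.2656, 0.135]
ee_rot: [3.141, 0.002, -0.139]
force: [0.5, -0.9, 0.3]
width: -0.0
clock: 23.15
ee_pos: [0.3789, 0.266, 0.1351]
ee_rot: [-3.141, -0.001, -0.141]
force: [0.7, -0.1, 0.7]
width: 0.0002
[0.37933778 0.26595161 0.1349768 ] [-3.14115151e+00 -1.33454687e-03 -1.41262038e-01] [ 3.43238877e-01 -5.82578219e-01 -3.39129465e-04] 4.327197474043078e-05
```

View pics/w15.png

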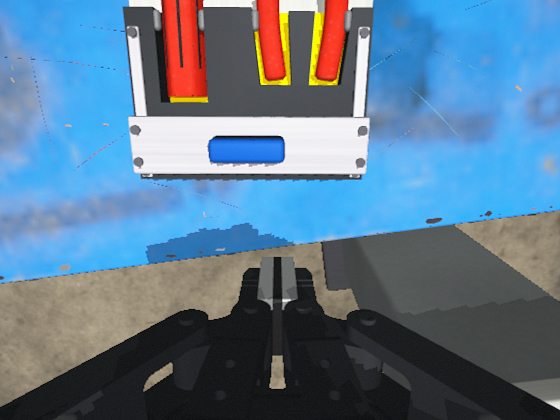

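Run:
```python
from tr import *
p=eyes.camera_params("wrist");s=robot.observe();print(s["ee_pos"],s["ee_rot"])
for n,uv,zz in [("finL",(209,150),.063),("finR",(284,150),.063),("finFar",(246,136),.063),("finNear",(246,161),.063),("barNear",(246,176),.039),("barFar",(246,118),.039),("barNL",(133,174),.039),("barNR",(366,174),.039)]:
    q,r=rel(p,s,uv,zz);print(n,q,r)
```

```text
[0.3793 0.266  0.135 ] [-3.1412 -0.0013 -0.1413]
finL [0.429  0.2982 0.063 ] [44.655  38.9483]
finR [0.4231 0.2562 0.063 ] [44.6846 -3.4834]
finFar [0.4338 0.2762 0.063 ] [52.4839 17.8262]
finNear [0.4199 0.2785 0.063 ] [38.4066 18.1652]
barNear [0.4066 0.2827 0.039 ] [24.5775 20.4607]
barFar [0.4424 0.2768 0.039 ] [60.9553 19.5846]
barNL [0.418  0.3546 0.039 ] [25.8358 93.1762]
barNR [0.397  0.2061 0.039 ] [ 25.9451 -56.8018]
```

```bash
python3 -m pendant '[[14.5,16,-20,0,0,0],[0,0,-31,0,0,0],[0,0,-20,0,0,0],[0,0,-10,0,0,0],[0,0,0,0,0,0]]';  python3 -m pendant '[[5,-0.7,0,0,0,0],[5,-0.7,0,0,0,0],[5,-0.7,0,0,0,0],[5,-0.7,0,0,0,0],[0,0,0,0,0,0]]'
```

```text
clock: 23.82
ee_pos: [0.3932, 0.2815, 0.0532]
ee_rot: [3.141, 0.001, -0.142]
force: [0.7, -0.7, 0.8]
width: -0.0001
clock: 24.45
ee_pos: [0.4133, 0.2789, 0.0539]
ee_rot: [-3.142, -0.001, -0.141]
force: [0.6, 0.5, 0.6]
width: -0.0001
```

```bash
python3 -m pendant '[[8,-1.1,0,0,0,0],[8,-1.1,0,0,0,0],[8,-1.1,0,0,0,0],[8,-1.1,0,0,0,0],[0,0,0,0,0,0]]';  python3 -m pendant '[[4,-0.6,0,0,0,0],[4,-0.6,0,0,0,0],[0,0,0,0,0,0]]'; python3 -m pendant '[[3,-0.4,0,0,0,0],[0,0,0,0,0,0]]'
```

```text
clock: 25.08
ee_pos: [0.4463, 0.2748, 0.0539]
ee_rot: [-3.141, -0.002, -0.142]
force: [0.5, -0.3, -0.2]
width: -0.0001
clock: 25.45
ee_pos: [0.4534, 0.2735, 0.0539]
ee_rot: [-3.141, -0.001, -0.141]
force: [-0.7, 0.4, -0.3]
width: 0.0003
clock: 25.7
ee_pos: [0.456, 0.273, 0.0539]
ee_rot: [-3.142, -0.0, -0.141]
force: [-0.0, 0.5, 1.1]
width: 0.0002
```

```bash
python3 -m pendant '[[3,-0.4,0,0,0,0],[0,0,0,0,0,0]]';  python3 -m pendant '[[3,-0.4,0,0,0,0],[0,0,0,0,0,0]]'; python3 -m pendant '[[3,-0.4,0,0,0,0],[0,0,0,0,0,0]]'
python3 - <<'E'
from h import *
p,im=snap("wrist","w16")
E
```

```text
clock: 25.95
ee_pos: [0.4583, 0.2726, 0.0538]
ee_rot: [3.141, 0.001, -0.141]
force: [-2.7, 2.0, 1.4]
width: 0.0001
clock: 26.2
ee_pos: [0.4583, 0.2725, 0.0538]
ee_rot: [3.141, 0.007, -0.142]
force: [-8.2, 3.9, 6.7]
width: 0.0003
clock: 26.45
ee_pos: [0.4584, 0.2725, 0.0538]
ee_rot: [3.141, 0.012, -0.143]
force: [-14.0, 4.7, 10.6]
width: -0.0004
```

View pics/w16.png

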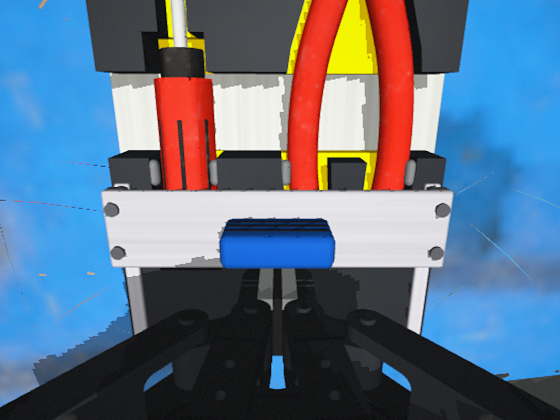

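The force now rises with no further motion, so the bar is against something hard. I'll back off and measure how far it travelled.

```bash
python3 -m pendant '[[-15,2,0,0,0,0],[-15,2,20,0,0,0],[-10,-8,35,0,0,0],[0,-8,26,0,0,0],[0,0,0,0,0,0]]';  python3 -m pendant '[[0,0,0,0,0,0]]'
python3 - <<'E'
from h import *
p,im=snap("wrist","w17");print(robot.observe()["ee_pos"],robot.observe()["ee_rot"],robot.observe()["force"],robot.observe()["width"])
p,im=snap("scene","s17");im=im[:,:,::-1]
cv2.imwrite("pics/s17a.png",cv2.resize(im[180:300,150:300],None,fx=5,fy=5,interpolation=cv2.INTER_CUBIC)[:600])
E
```

```text
clock: 27.12
ee_pos: [0.4268, 0.26, 0.1369]
ee_rot: [-3.139, -0.006, -0.141]
force: [0.4, 0.6, -0.2]
width: 0.0005
clock: 27.25
ee_pos: [0.4247, 0.2596, 0.1342]
ee_rot: [3.141, -0.0, -0.141]
force: [-0.2, 0.0, -1.0]
width: 0.0002
[0.42440194 0.2595588  0.13383457] [ 3.14065158e+00  9.34482913e-04 -1.41283391e-01] [-0.36607715 -0.10433836 -0.02824712] 7.214369893718953e-05
```

View pics/w17.png

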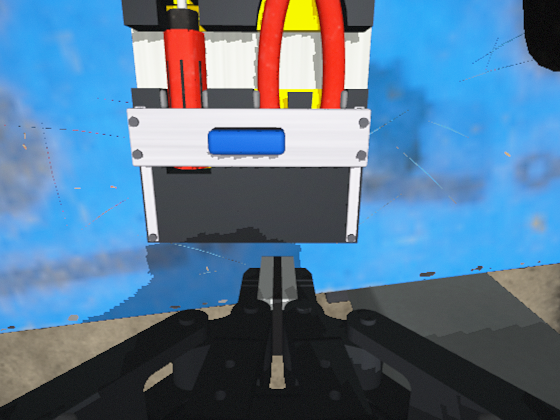

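View pics/s17a.png

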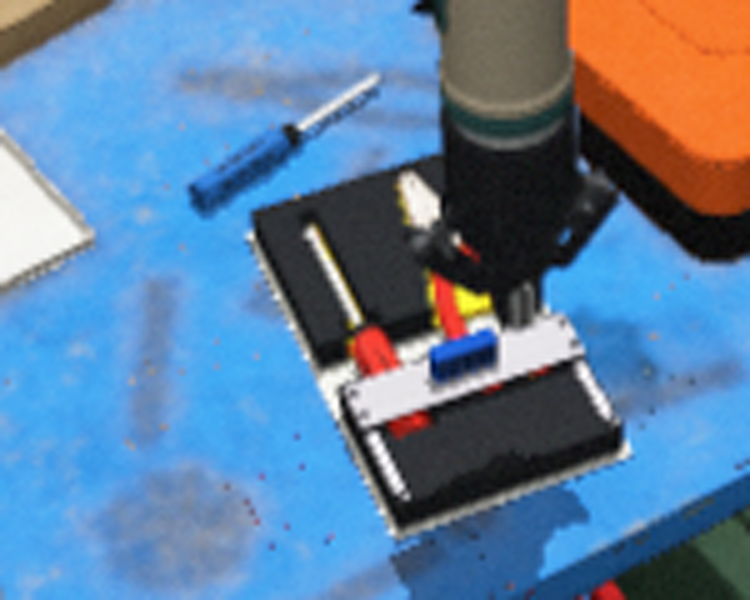

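Run:
```python
from tr import *
p=eyes.camera_params("wrist");s=robot.observe()
im=cv2.imread("pics/w17.png");cv2.imwrite("pics/w17a.png",cv2.resize(im[60:250,110:390],None,fx=2.8,fy=2.8,interpolation=cv2.INTER_CUBIC))
old={"finL":(.4290,.2982),"finR":(.4231,.2562),"barFar":(.4424,.2768),"barNear":(.4066,.2827)}
for n,uv,zz in [("finL",(209,142),.063),("finR",(285,142),.063),("finFar",(246,128),.063),("finNear",(246,154),.063),("barFar",(246,110),.039),("barNear",(246,165),.039)]:
    q,r=rel(p,s,uv,zz);print(n,q,r)
    if n in old: print((q[:2]-old[n])@np.array([.990,-.14])*1e3)
```

```text
finL [0.4783 0.2906 0.063 ] [49.1223 38.3006]
49.869055132087844
finR [0.4723 0.2486 0.063 ] [49.1433 -4.1137]
49.82273102426135
finFar [0.483  0.2689 0.063 ] [56.7954 17.468 ]
finNear [0.4688 0.2712 0.063 ] [42.4267 17.8171]
barFar [0.4918 0.2693 0.039 ] [65.5041 19.1771]
49.973649455644
barNear [0.4585 0.2749 0.039 ] [31.7321 19.9978]
52.47526381536184
```

View pics/w17a.png

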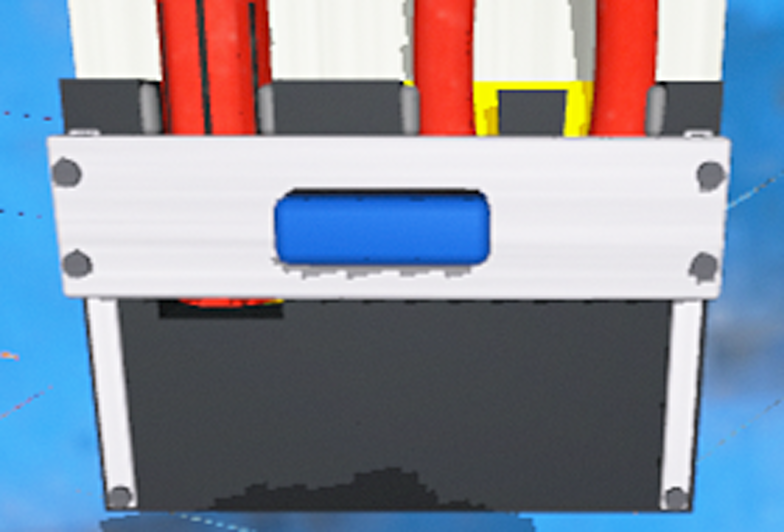

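Run:
```python
from tr import *
from scipy.spatial.transform import Rotation as Ro
p=eyes.camera_params("wrist");s=robot.observe();T=s["ee_pos"]
Rt=Ro.from_euler('xyz',s["ee_rot"]).as_matrix(); c=-p["R"].T@p["t"];Rct=p["R"]@Rt; ct=Rt.T@(c-T)
def cam(T1,e1):
    R1=Ro.from_euler('xyz',e1).as_matrix();q=dict(p);q["R"]=Rct@R1.T;q["t"]=-q["R"]@(np.array(T1)+R1@ct);return q
d=np.array([.990,-.1403,0])
v={"w17":(p,[("chan",(200,88.5),.027),("fin",(247,141.2),.063),("barF",(247,109),.039),("barN",(247,166),.039),("recess",(189,173.5),.027)]),
"w15":(cam([.3793,.2660,.1350],[-3.1412,-.0013,-.1413]),[("chan",(150,9),.027),("fin",(247,148.8),.063),("barF",(247,117.5),.039),("barN",(247,174),.039),("recess",(189,102),.027)])}
for k,(q,l) in v.items():
    for n,uv,z in l: print(k,n,round(unproj(q,uv,z)@d*1e3,1))
```

```text
w17 chan 461.7
w17 fin 433.2
w17 barF 449.7
w17 barN 414.7
w17 recess 407.4
w15 chan 461.8
w15 fin 383.5
w15 barF 399.4
w15 barN 364.1
w15 recess 408.4
```

The bar measures 50 mm of travel against the expected 53 mm, so I'll push again, further and more firmly.

```bash
python3 -m pendant '[[3,13,-35,0,0,0],[0,3,-26,0,0,0],[0,0,-20,0,0,0],[10,-1.4,0,0,0,0],[15,-2.1,0,0,0,0]]';  python3 -m pendant '[[3,-0.4,0,0,0,0],[0,0,0,0,0,0]]'; python3 -m pendant '[[3,-0.4,0,0,0,0],[0,0,0,0,0,0]]'
```

```text
clock: 27.98
ee_pos: [0.4539, 0.2724, 0.0539]
ee_rot: [-3.142, -0.0, -0.141]
force: [0.4, 0.2, -0.3]
width: 0.0001
clock: 28.22
ee_pos: [0.4566, 0.2719, 0.0544]
ee_rot: [-3.141, -0.001, -0.142]
force: [0.1, 0.3, -0.9]
width: 0.0002
clock: 28.48
ee_pos: [0.4581, 0.2714, 0.054]
ee_rot: [3.141, 0.001, -0.141]
force: [-1.7, -0.3, 1.6]
width: -0.0004
```

```bash
python3 -m pendant '[[4,-0.5,0,0,0,0],[0,0,0,0,0,0]]';  python3 -m pendant '[[4,-0.5,0,0,0,0],[0,0,0,0,0,0]]'; python3 -m pendant '[[4,-0.5,0,0,0,0],[0,0,0,0,0,0]]'
python3 - <<'E'
from h import *
p,im=snap("wrist","w18")
E
```

```text
clock: 28.72
ee_pos: [0.4582, 0.2713, 0.0539]
ee_rot: [3.141, 0.009, -0.142]
force: [-11.0, 3.0, 8.6]
width: 0.0
clock: 28.98
ee_pos: [0.4582, 0.2712, 0.0538]
ee_rot: [3.14, 0.016, -0.143]
force: [-18.0, 5.6, 13.9]
width: 0.0002
clock: 29.22
ee_pos: [0.4583, 0.2712, 0.0539]
ee_rot: [3.139, 0.023, -0.145]
force: [-24.7, 9.1, 19.4]
width: -0.0002
```

View pics/w18.png

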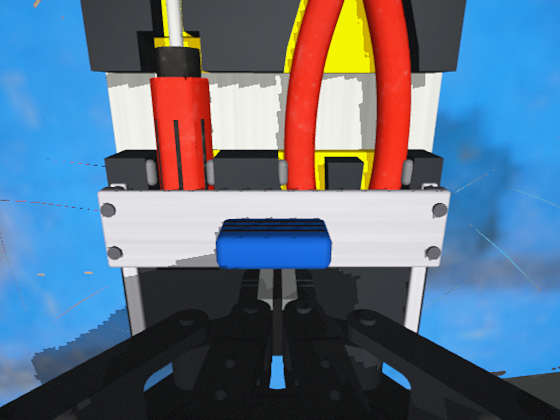

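It stops rigidly at the same place under 25 N. My wrist-camera scale reads slightly short: fin 42.4 mm against 44, bar 35 against 36. I'll cross-check the travel with the fixed top camera once the arm is clear.

```bash
python3 -m pendant '[[-20,2.8,0,0,0,0],[-15,2,30,0,0,0],[-15,-20,55,0,0,0],[-20,-55,20,0,0,0],[-20,-58,0,0,0,0]]';  python3 -m pendant '[[-20,-58,0,0,0,0],[-10,-60,0,0,0,0],[0,-60,0,0,0,0],[0,0,0,0,0,0]]'
python3 - <<'E'
from tr import *
p,im=snap("top","t19");a=cv2.imread("pics/top0.png");b=im[:,:,::-1]
c=np.hstack([cv2.resize(x[165:265,185:260],None,fx=5,fy=5,interpolation=cv2.INTER_CUBIC) for x in (a,b)]);cv2.imwrite("pics/t19c.png",c)
# rectify tray top at z=.063 plane in tray frame, 0.5 mm px ; find blue fin centroid
o=np.array([.5244,.2626]);yaw=1.430;ex=np.array([np.cos(yaw),np.sin(yaw)]);ey=np.array([-ex[1],ex[0]])
for nm,i in(("before",a),("after",b)):
    def rect(z):
        P=[];
        g=[(-75,0),(75,0),(75,130),(-75,130)]
        for x,y in g: w=o+ex*x/1e3+ey*y/1e3;P.append(proj(p,[w[0],w[1],z]))
        H=cv2.getPerspectiveTransform(np.float32(P),np.float32([((x+75)*2,y*2) for x,y in g]));return cv2.warpPerspective(i,H,(300,260),flags=cv2.INTER_LINEAR)
    r=rect(.055).astype(float); m=np.clip(r[:,:,0]-1.3*r[:,:,2]-20,0,None); m[:,:80]=0;m[:,220:]=0
    m[m<.25*m.max()]=0
    yy,xx=np.mgrid[:260,:300];print(nm,"fin y",(m*yy).sum()/m.sum()/2,"x",(m*xx).sum()/m.sum()/2-75)
E
```

```text
clock: 29.9
ee_pos: [0.3823, 0.1409, 0.1609]
ee_rot: [-3.141, -0.007, -0.138]
force: [1.1, -0.0, -0.2]
width: -0.0001
clock: 30.4
ee_pos: [0.3515, -0.0408, 0.1593]
ee_rot: [3.139, -0.003, -0.15]
force: [0.4, 1.0, 0.7]
width: -0.0002
before fin y 104.82760248376003 x -3.61314285367871
after fin y 62.94633493739507 x -3.7673027765209355
```

View pics/t19c.png

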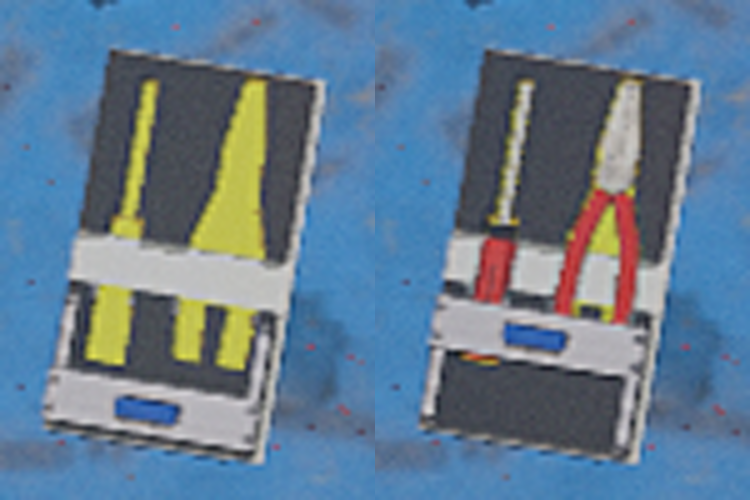

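Run:
```python
from tr import *
p=eyes.camera_params("top");a=cv2.imread("pics/top0.png");b=cv2.imread("pics/t19.png")
d=np.array([.990,-.1403,0]);Q=[]
for i,(x0,x1,y0,y1) in ((a,(206,224,241,253)),(b,(208,226,226,239))):
    r=i[y0:y1,x0:x1].astype(float);m=np.clip(r[:,:,0]-r[:,:,2]-15,0,None)
    m[m<.3*m.max()]=0
    yy,xx=np.mgrid[y0:y1,x0:x1];c=((m*xx).sum()/m.sum(),(m*yy).sum()/m.sum());print(c,(m>0).sum())
    print(m.astype(int)); Q.append(unproj(p,c,.058))
print((Q[1]-Q[0])@d*1e3)
# template phase: bar strip
def sub(i,c):return cv2.getRectSubPix(i.astype(np.float32),(20,10),c)
t=sub(a[:,:,2]-0.0,(215,247));best=[]
for dy in np.arange(-18,-10,.1):
  for dx in np.arange(0,5,.2):
    best.append((np.corrcoef(t.ravel(),sub(b[:,:,2]-0.0,(215+dx,247+dy)).ravel())[0,1],dx,dy))
m=max(best);print(m,(unproj(p,(215+m[1],247+m[2]),.05)-unproj(p,(215,247),.05))@d*1e3)
```

```text
(np.float64(213.73133333333334), np.float64(246.57222222222222)) 48
[[  0   0   0   0   0   0   0   0   0   0   0   0   0   0   0   0   0   0]
 [  0   0   0   0   0   0   0   0   0   0   0   0   0   0   0   0   0   0]
 [  0   0   0   0   0   0   0   0   0   0   0   0   0   0   0   0   0   0]
 [  0   0   0  40  36   0   0   0   0   0   0   0   0   0   0   0   0   0]
 [  0   0  91 116 105 112 114 110  84  64  47   0   0   0   0   0   0   0]
 [  0   0  94 109 100  98 103 100 105 108 110 109 115 100   0   0   0   0]
 [  0   0 100 103 104 100 103 102  99 104 105 106 104 110  48   0   0   0]
 [  0   0   0   0   0  60  84  93  90  97 101 106 109 104   0   0   0   0]
 [  0   0   0   0   0   0   0   0   0   0   0  49  80  69   0   0   0   0]
 [  0   0   0   0   0   0   0   0   0   0   0   0   0   0   0   0   0   0]
 [  0   0   0   0   0   0   0   0   0   0   0   0   0   0   0   0   0   0]
 [  0   0   0   0   0   0   0   0   0   0   0   0   0   0   0   0   0   0]]
(np.float64(216.36124401913875), np.float64(231.92996955197913)) 47
[[  0   0   0   0   0   0   0   0   0   0   0   0   0   0   0  
[... 347 characters left out ...]
12 109 116 118  94  73  40   0   0   0]
 [  0   0   0 117 108 108 102 103 102 104 101 104 105 116 102   0   0   0]
 [  0   0   0  53  79  91  92 102 106 110 107 106 105 107  90   0   0   0]
 [  0   0   0   0   0   0   0   0   0   0  58  95 100 102  64   0   0   0]
 [  0   0   0   0   0   0   0   0   0   0   0   0   0   0   0   0   0   0]
 [  0   0   0   0   0   0   0   0   0   0   0   0   0   0   0   0   0   0]
 [  0   0   0   0   0   0   0   0   0   0   0   0   0   0   0   0   0   0]
 [  0   0   0   0   0   0   0   0   0   0   0   0   0   0   0   0   0   0]]
51.307699178176485
(np.float64(0.962688636343201), np.float64(2.8000000000000003), np.float64(-14.299999999999947)) 50.512970684765385
```

Run:
```python
from h import *
print([round(v) for v in eyes.spot_in("top","blue_driver")[0]["box"]],[round(v) for v in eyes.spot_in("top","marker")[0]["box"]])
print(robot.observe()["clock"]); print(robot.finish_job())
```

```text
[201, 157, 227, 167] [119, 219, 138, 256]
30.55
the job is handed in; nothing more can be done
None
```

I put both tools in their recesses, slid the retaining bar to a hard stop, and handed the job in at 30.6 s. One check did not fully agree: the bar's measured travel came out a little short of 53 mm.

- **Tools:** I pressed the red screwdriver home with about 21 N and the pliers with about 20 N. Afterwards I pressed the driver handle with shut fingertips and both pliers grips with slightly spread ones. The tops read about 28.6 mm and 27 mm, against 29 and 27 mm for fully home.
- **Bar:** On two separate pushes it stopped rigidly at the same place (tool position within 0.2 mm), the second at about 25 N.
- **Bar travel:** The cameras measured 50 to 51 mm of travel, not 53. The wrist camera also read the bar's blue grip and the bar itself 2 to 4% short, which would account for most of the gap. I took the hard stop as home because neither tool stood up to block it.
- **Bystanders:** I never touched the blue screwdriver or the marker. The marker showed in the same place in the last top picture. The network's box for the blue screwdriver covered only part of it, but the picture after the first bar push showed it where it started.

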